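Press a coin capsule shut with the hand tamper

ROBOT

A 7-joint arm with a two-finger parallel gripper is mounted at the origin on the work surface. World frame = base frame: x ahead of the robot, y to its left, z up, the work surface at z = 0. Lengths are in m, angles in rad, forces in N, time in s.
With the tool pointing down it reaches from about 0.4 to 0.75 m from the base axis. Payload 19.5 kg.
Tool frame: the origin (TCP) lies at the very end of the fingers, on their centre line; the grasp point (between the pads) lies 19 mm behind it; z points along the fingers, y is the direction in which the jaws open and shut (so a half turn about z gives the same grasp; the last joint's range is limited). The gripper opens to 85 mm and grips with 20 to 120 N. Pads are 22 mm wide; open, the fingers measure 114 mm over their backs; the gripper's body (76 mm by 85 mm) begins 54 mm behind the grasp point. The pads swing forward as they close: fully open they stand 13 mm farther back than shut.
Start: joints at [-1.313, 0.707, -0.028, 1.485, 0.022, 0.951, -0.075], TCP at [0.17, 0.549, 0.231] pointing down, gripper open.
Joint ranges: [-2.71, 2.71], [-0.32, 2.16], [-1.57, 1.52], [0, 2.45], [-1.46, 4.6], [0, 2.02], [-2.83, 2.83]. Speed limits (rad/s): [1.89, 1.89, 2.57, 2.57, 3.01, 3.01, 3.01].

INTERFACE

Orientations are given as a unit quaternion [w, x, y, z].
In Python, from bench import bot gives the robot as it stands.
- The arm moves only by the tool drive_tool, never from a script. Its argument "plan" is a list of rows, each an object with "travel": the shift along the tool's x, y, z in m, a list of three; "rotation": the turn, a rotation vector about the tool's x, y, z in rad, a list of three; "claw": the closure, from 0 (fully open) to 1 (shut). A call has 1 to 20 rows; each row is the pose to reach, as a shift and turn from the pose commanded when the call began, along the tool's axes at that moment; what a row does not reach only later rows make up. A row lasts 1/10 s, in which the tool goes at most 50 mm and 8.59 degrees, less where a joint would pass 70% of its speed; a pose out of reach is approached as far as the arm can. A call with a gripper value outside its range is refused whole. The fingers move at their own pace and stop on an object; "grip_force" is the grip in N (left out, the last holds). Time passes only in rows, so rows that repeat a pose let the fingers close. It gives the time, the measured TCP pose, the force and the opening at its end, in the units of the state.
- bot.state(): the state, without advancing time (a new reading comes with each control period).
- bot.capture(name): name is "scene" or "side" or "wrist"; returns a dict with "image" (384x512x3 uint8, blue, green, red), "depth" (384x512 float32, m along the optical axis (not along the pixel's ray), 0 where there is no reading), "camera_matrix" (3x3 intrinsics, pixels), "world_to_cam" (4x4, takes a point from world to camera coordinates). Camera axes: x right, y down, z forward; pixel columns grow to the right and rows downward; lengths in m; the calibration is good to about 2 mm. A picture is of the moment at which its call begins.
- bot.job_done(): hands the job in, once; it reports no verdict.
The state is a dict: "time_s": time; "joints": joint angles; "dq": joint speeds; "effort": joint torques, N m; "tcp_pos": TCP position; "ee_rot": TCP orientation; "ft_force": force on the tool from outside, world axes, zero at the start; "wrist_torque": the same for the moment, N m; "grip_width": finger opening in m.
Only numpy, scipy, OpenCV 4.12 (cv2) and the standard library are available. Lean on these libraries where they do the work, as an engineer would, in place of code of your own. Each camera call takes 0.05 s, during which the arm holds its last target.

TASK

A coin sits in an open capsule on the sprung bed of the green press. Take the tamper that is lying on its side, stand it up on its metal pad and let go, then take it again by the handle and, with the pad level and centred on the capsule lid, press straight down until the bed bottoms out level and the lid has gone fully home. Lift off so the bed rises again, lower the tamper upright onto the middle of the cork mat and leave it there; do not push the lid with the fingers and leave the other things on the desk where they are.

Things in the scene. Friction and masses are not known exactly. Their poses are not given: they have to be found in the camera images.
- tamper_center (a point): loose tamper: square aluminium pad 60 x 60 x 10 mm with a square dark wooden handle 24 x 24 x 72 mm on its middle, 82 mm tall in all, about 130 g (varies). The point is on its axis, 41 mm above the pad's face. z runs from the pad to the handle's end; x and y are square to the handle's faces. It starts lying on its side, handle roughly away from the robot
- lid_top (a point): centre of the top of the clear round capsule lid, 50 mm across, 6 mm thick, held 4 mm above the white lower half, in the middle of the square aluminium bed (84 x 84 mm) of the fixed green press (base 110 x 110 mm). At first 62 mm above the desk; z is its normal. The bed rocks if pressed off-centre or not level
- bed (a joint): how far the press's sprung bed is pushed down: 0 up, 0.010 m bottomed out. It starts to move at about 3 N and bottoms out at about 8 N; it springs back when released
- lid (a joint): how far the capsule lid is pushed onto the lower half: 0 open, 0.004 m fully home. It is stiff and moves at about 11 N, so only after the bed has bottomed out, and it stays where it is pushed; 15 to 20 N is plenty
- mat_top (a point): centre of the top of the fixed square cork mat, 120 x 120 mm, 5 mm thick, lying on the desk; z is up, x and y along its sides
- tamper: the same tamper; origin at the centre of the pad's face, z to the handle's end. It starts on a pad edge and the handle's end, the handle sloping 14 degrees down to its end. Centre of mass 15 mm above the pad's face: with a pad edge on the desk and the handle raised over 35 degrees above level, it rocks upright by itself when let go
- follis: bystander: loose copper coin 30 mm across, 4 mm thick, origin under its centre
- crucible: bystander: white ceramic crucible, 52 mm across, 50 mm tall, origin under its centre
- ruler: bystander: boxwood ruler 160 x 28 x 5 mm, origin under its centre, x along it
- tray: bystander: brass coin tray 100 x 170 x 18 mm, origin under its centre
- tweezers: bystander: black plastic tweezers 120 mm long, 8 mm high, origin under the middle, x along them
- loupe: bystander: dark steel loupe 36 mm across, 30 mm tall, origin under its centre
- spare_capsule: bystander: closed white capsule 50 mm across, 14 mm tall, origin under its centre
Not all that is in view belongs to the job. What is shaped like the tamper but red is not meant.

How it is judged:
On the way, in this order (a step that is already met when the one before it is completed fails the run):
1. the tamper stands upright on its pad (within 0.06 rad) on the desk or the mat, let go and still (angle between tamper_center's own z axis and vertical below 0.06 rad and height (world z) of tamper_center below 0.052 m and linear speed of tamper below 0.02 m/s and contact force between the fingers and tamper below 0.1 N), for 0.2 s.
2. the tamper's pad, centred within 10 mm, presses on the lid; the bed is bottomed out (within 1.5 mm) and level within 0.05 rad, the lid home (within 1 mm) (value of joint bed above 0.0085 m and value of joint lid above 0.003 m and angle between lid_top's own z axis and vertical below 0.05 rad and angle between tamper_center's own z axis and vertical below 0.06 rad and horizontal distance between tamper_center and lid_top below 0.01 m and contact force between tamper and lid above 3 N), for 0.15 s.
3. the held tamper is lowered upright onto the cork mat (not dropped), its centre within 30 mm of the mat's centre (horizontal distance between tamper_center and mat_top below 0.03 m and z of tamper_center in the frame of mat_top below 0.047 m and angle between tamper_center's own z axis and vertical below 0.1 rad and contact force between the fingers and tamper above 1 N), for 0.05 s.
At the end, for the whole second after the job is handed in: The lid is home (within 1 mm of 4 mm), the bed is back up (within 2 mm) and level (0.05 rad), and the tamper stands still and upright (0.06 rad) on the cork mat, its axis within 30 mm of the mat's centre, let go (value of joint lid above 0.003 m and value of joint bed below 0.002 m and angle between lid_top's own z axis and vertical below 0.05 rad and horizontal distance between tamper_center and mat_top below 0.03 m and z of tamper_center in the frame of mat_top between 0.037 and 0.045 m and angle between tamper_center's own z axis and vertical below 0.06 rad and linear speed of tamper below 0.02 m/s); the robot touches nothing.
It fails at once if the fingers push the lid (over 2 N) (contact force between the fingers and lid above 2 N).
It fails at once if another thing on the desk is shifted by more than 20 mm (distance of any of follis, crucible, ruler, tray, tweezers, loupe, spare_capsule from where it was at the start of the episode above 0.02 m).
It also fails if it takes over 70 s, if anything falls off the work surface, if the arm or the gripper's body presses on something with over 40 N, if the wrist force passes 120 N, or if a joint passes its speed limit or range.

## Working session

There is one attempt and no reset: what is moved stays moved. The work goes in short steps, Python scripts to look and compute and a tool call to move; the robot and the scene stay as the last step left them, time stands still between calls to the robot, and variables do not carry over. Pictures are saved under pics/ and viewed, and the job is handed in when it is done.

Besides the shell and the picture viewer there is one more tool, called after ">>>" in YAML: its name, and indented under it one key for each argument. drive_tool: Moves the arm, as the interface text tells. Its arguments: {"type":"object","properties":{"plan":{"type":"array"},"grip_force":{"type":"number"}},"required":["plan"]}

```bash
ls; mkdir -p pics; cat > h.py <<'E'
import numpy as np,cv2,pickle
from bench import bot
def cap(n,tag):
    c=bot.capture(n); cv2.imwrite(f'pics/{tag}_{n}.png',c['image']); pickle.dump(c,open(f'pics/{tag}_{n}.pkl','wb')); return c
def load(n,tag): return pickle.load(open(f'pics/{tag}_{n}.pkl','rb'))
def pts(c):
    d=c['depth'];K=c['camera_matrix'];v,u=np.indices(d.shape)
    P=np.stack([(u-K[0,2])/K[0,0]*d,(v-K[1,2])/K[1,1]*d,d],-1)
    T=np.linalg.inv(c['world_to_cam']); W=P@T[:3,:3].T+T[:3,3]; W[d==0]=np.nan; return W
def ray(c,u,v,z):
    K=c['camera_matrix'];T=np.linalg.inv(c['world_to_cam'])
    r=T[:3,:3]@np.array([(u-K[0,2])/K[0,0],(v-K[1,2])/K[1,1],1]);o=T[:3,3];return o+r*(z-o[2])/r[2]
E
python3 - <<'E'
from h import *
for n in('scene','side','wrist'):
    c=cap(n,'a'); print(n,np.linalg.inv(c['world_to_cam']).round(3).tolist())
print(bot.state())
E
```

```text
pics
scene [[-0.57, 0.521, -0.636, 1.181], [0.822, 0.373, -0.431, 0.41], [0.013, -0.768, -0.64, 0.715], [0.0, 0.0, 0.0, 1.0]]
side [[0.785, -0.481, 0.391, 0.144], [-0.62, -0.616, 0.486, -0.517], [0.007, -0.624, -0.781, 0.89], [0.0, 0.0, 0.0, 1.0]]
wrist [[0.295, 0.906, 0.303, 0.091], [0.956, -0.279, -0.095, 0.572], [-0.002, 0.318, -0.948, 0.374], [0.0, 0.0, 0.0, 1.0]]
{'time_s': 0.15, 'joints': array([-1.31269958,  0.70691561, -0.02764849,  1.48488586,  0.02198922,
        0.95090593, -0.07548682]), 'dq': array([-0.00212694, -0.00173825, -0.00020936, -0.00200034, -0.00123096,
       -0.0009766 ,  0.00028296]), 'effort': array([ 4.64158529e-04, -8.83306503e+01,  1.23488434e+00, -2.36197239e+01,
        1.69611338e-02,  5.33753002e-03, -1.32568030e-05]), 'tcp_pos': array([0.16973425, 0.54916888, 0.23096143]), 'ee_rot': array([-6.45559898e-05,  1.49323319e-01,  9.88788340e-01, -4.01657968e-04]), 'ft_force': array([ 0.29126934,  0.41398416, -0.40734662]), 'wrist_torque': array([-0.02173703, -0.03040761,  0.00824162]), 'grip_width': 0.08527947000087072}
```

View pics/a_scene.png

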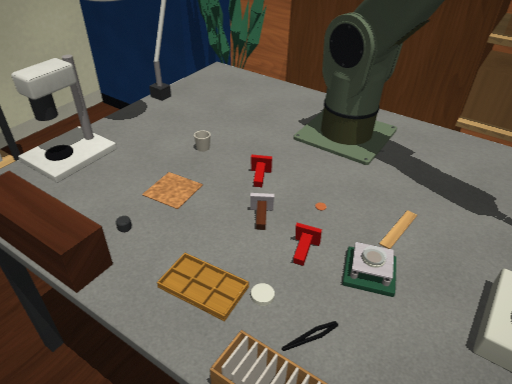

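View pics/a_side.png

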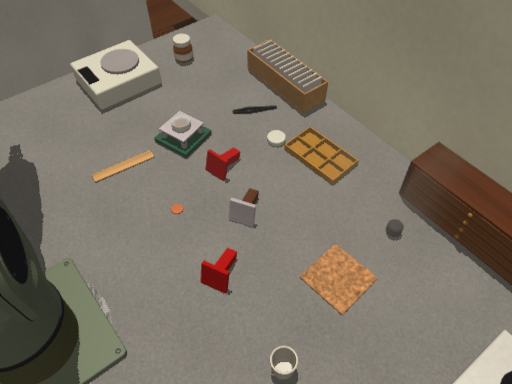

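View pics/a_wrist.png

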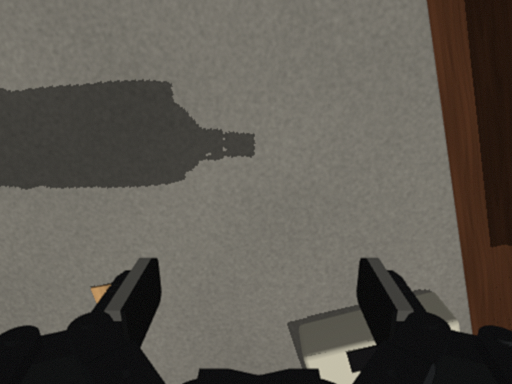

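The scene view shows the brown tamper at (262,208), the mat at (173,190) and the press at (371,265). In the side view they are at (243,208), (338,278) and (182,130). Next I'll measure them.

```bash
python3 - <<'E'
from h import *
import cv2
for n in('scene','side'):
    c=load(n,'a');W=pts(c);im=c['image'];hsv=cv2.cvtColor(im,cv2.COLOR_BGR2HSV)
    boxes={'tamper':((240,185,285,232),(222,182,268,232)),'mat':((140,170,206,210),(298,240,380,312)),'press':((338,238,402,296),(150,108,216,158)),'follis':((310,198,332,214),(166,200,188,218)),'red1':((245,150,276,190),(195,245,242,295)),'red2':((288,218,325,268),(200,143,244,182))}
    print(n,'desk z',np.nanmedian(W[:,:,2]))
    for k,b in boxes.items():
        x0,y0,x1,y1=b[n=='side'];S=W[y0:y1,x0:x1].reshape(-1,3);H=hsv[y0:y1,x0:x1].reshape(-1,3);z=S[:,2]
        if k=='press':
            m=(z>.045)&(z<.08);lid=z>.0585
            for nm,mm in(('bed',(z>.04)&(z<.056)),('lid',lid)):
                P=S[mm];print(nm,mm.sum(),np.nanmedian(P,0).round(4),np.nanmin(P,0).round(4),np.nanmax(P,0).round(4), (cv2.minAreaRect((P[:,:2]*1000).astype(np.float32))))
            g=(H[:,0]>65)&(H[:,0]<95)&(H[:,1]>100);P=S[g];print('green',g.sum(),np.nanmin(P,0).round(4),np.nanmax(P,0).round(4),cv2.minAreaRect((P[~np.isnan(P[:,0]),:2]*1000).astype(np.float32)))
            continue
        if k=='mat': m=(H[:,1]>80)&(H[:,0]<25)
        else: m=z>(.006 if k!='follis' else .002)
        P=S[m&~np.isnan(z)];print(k,len(P),np.median(P,0).round(4),P.min(0).round(4),P.max(0).round(4),cv2.minAreaRect((P[:,:2]*1000).astype(np.float32)))
        if k=='tamper':
            hh=H[m&~np.isnan(z)];br=(hh[:,1]>90);
            for nm,q in(('wood',P[br]),('pad',P[hh[:,1]<50])): print('  ',nm,len(q),q.mean(0).round(4),q.min(0).round(4),q.max(0).round(4),cv2.minAreaRect((q[:,:2]*1000).astype(np.float32)))
E
python3 -c "
import cv2
a=cv2.imread('pics/a_scene.png')[140:280,220:410];b=cv2.imread('pics/a_side.png')[100:240,140:330]
cv2.imwrite('pics/crop.png',cv2.resize(cv2.vconcat([a,b]),None,fx=2.1,fy=2.1,interpolation=2))"
```

```text
scene desk z 0.00030068610182704125
tamper 549 [ 0.5085 -0.0023  0.0343] [ 0.4093 -0.0794  0.0061] [0.5647 0.0296 0.0618] ((486.30438232421875, -26.894920349121094), (173.9465789794922, 59.098876953125), 47.250057220458984)
   wood 263 [0.5309 0.0057 0.0291] [ 0.4093 -0.0794  0.0061] [0.5647 0.0296 0.0423] ((483.2234191894531, -23.17379379272461), (178.1615447998047, 24.81341552734375), 31.39673614501953)
   pad 279 [ 0.4977 -0.0155  0.0429] [ 0.4757 -0.0443  0.0063] [0.5174 0.0127 0.0618] ((496.4206237792969, -15.447845458984375), (16.661563873291016, 59.21302032470703), 28.660547256469727)
mat 1217 [ 0.5687 -0.2616  0.0051] [ 0.4952 -0.3309 -0.0023] [ 0.629  -0.2002  0.0093] ((562.1911010742188, -265.8995361328125), (127.41967010498047, 121.53971862792969), 5.322237491607666)
bed 831 [0.5454 0.302  0.046 ] [0.4744 0.2432 0.04  ] [0.5804 0.3471 0.0558] ((527.1011352539062, 294.4323425292969), (89.49220275878906, 84.09912872314453), 18.76954460144043)
lid 325 [0.5289 0.2957 0.0619] [0.5021 0.2704 0.0586] [0.5527 0.3194 0.0655] ((527.7770385742188, 294.62310791015625), (51.58401107788
[... 1882 characters left out ...]
59)
green 14 [0.4622 0.2343 0.0143] [0.4958 0.3308 0.0203] ((478.40625, 281.50506591796875), (9.626971244812012, 100.12693786621094), 14.74913501739502)
follis 211 [0.3843 0.1034 0.0038] [0.3526 0.0708 0.002 ] [0.4149 0.1384 0.0102] ((385.43896484375, 106.22547912597656), (53.264522552490234, 50.432212829589844), 57.62742614746094)
red1 908 [ 0.3529 -0.103   0.0337] [ 0.3234 -0.1423  0.006 ] [ 0.4213 -0.029   0.0638] ((372.1508483886719, -87.58963012695312), (104.67866516113281, 63.64149475097656), 41.67924880981445)
red2 647 [0.5284 0.1418 0.0323] [0.4968 0.097  0.006 ] [0.6017 0.2485 0.0649] ((539.41845703125, 170.3895263671875), (94.92737579345703, 125.14286041259766), 31.472017288208008)
```

View pics/crop.png

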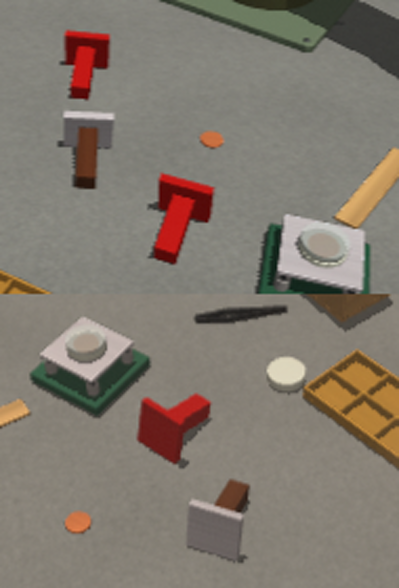

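```bash
cat >> h.py <<'E'
from scipy.spatial.transform import Rotation as Rn
def cur():
    s=bot.state();q=s['ee_rot'];return s,np.array(s['tcp_pos']),Rn.from_quat([q[1],q[2],q[3],q[0]])
def tool(az,tilt):
    """tool x toward azimuth az (deg) when tilt=0; tilt>0: tool points toward az by tilt deg from straight down"""
    a=np.radians(az);t=np.radians(tilt);r=np.array([np.cos(a),np.sin(a),0]);k=np.array([0,0,1.])
    z=-k*np.cos(t)+r*np.sin(t);x=r*np.cos(t)+k*np.sin(t);y=np.cross(z,x)
    return Rn.from_matrix(np.stack([x,y,z],1))
def goal(p,R):
    s,p0,R0=cur();print('travel',R0.inv().apply(np.array(p)-p0).round(4),'rot',(R0.inv()*R).as_rotvec().round(4))
E
python3 - <<'E'
from h import *
c=load('side','a');W=pts(c);H=cv2.cvtColor(c['image'],cv2.COLOR_BGR2HSV)
S=W[182:232,222:268].reshape(-1,3);h=H[182:232,222:268].reshape(-1,3)
m=(S[:,2]>.008)&(h[:,1]<50);P=S[m]
for i in range(4):
    ctr=P.mean(0);U=np.linalg.svd(P-ctr)[2][2];P=P[abs((P-ctr)@U)<.004]
U*=np.sign(-U[0]);print('pad n',U,'az',np.degrees(np.arctan2(-U[1],-U[0])),ctr,len(P))
for n,lst in(('scene',{'crucible':(203,147),'loupe':(124,228),'tray':(203,285),'spare':(263,293)}),('side',{'crucible':(284,374),'loupe':(395,232),'spare':(276,139),'tray':(320,155)})):
    c=load(n,'a')
    for k,v in lst.items(): print(n,k,ray(c,*v,0.0).round(3))
goal([.51,-.01,.2],tool(31,0)); goal([.51,-.01,.2],tool(31,0).__mul__(Rn.identity()))
E
```

```text
pad n [-0.82462922 -0.50624806  0.2523877 ] az 31.54617666935749 [ 0.48708802 -0.01703873  0.03642826] 483
scene crucible [ 0.345 -0.338  0.   ]
scene loupe [ 0.746 -0.259  0.   ]
scene tray [0.77  0.014 0.   ]
scene spare [0.712 0.132 0.   ]
side crucible [ 0.342 -0.343  0.   ]
side loupe [ 0.747 -0.26   0.   ]
side spare [0.721 0.14  0.   ]
side tray [ 0.775  0.023 -0.   ]
travel [-0.4902 -0.4337  0.0313] rot [-4.0000e-04  9.0000e-04  2.3008e+00]
travel [-0.4902 -0.4337  0.0313] rot [-4.0000e-04  9.0000e-04  2.3008e+00]
```

>>> drive_tool:
  plan:
    - {"travel": [-0.49,-0.434,0.03],"rotation": [0,0,2.3],"claw": 0}
    - {"travel": [-0.49,-0.434,0.03],"rotation": [0,0,2.3],"claw": 0}
    - {"travel": [-0.49,-0.434,0.03],"rotation": [0,0,2.3],"claw": 0}
    - {"travel": [-0.49,-0.434,0.03],"rotation": [0,0,2.3],"claw": 0}
    - {"travel": [-0.49,-0.434,0.03],"rotation": [0,0,2.3],"claw": 0}
    - {"travel": [-0.49,-0.434,0.03],"rotation": [0,0,2.3],"claw": 0}
    - {"travel": [-0.49,-0.434,0.03],"rotation": [0,0,2.3],"claw": 0}
    - {"travel": [-0.49,-0.434,0.03],"rotation": [0,0,2.3],"claw": 0}
    - {"travel": [-0.49,-0.434,0.03],"rotation": [0,0,2.3],"claw": 0}
    - {"travel": [-0.49,-0.434,0.03],"rotation": [0,0,2.3],"claw": 0}
    - {"travel": [-0.49,-0.434,0.03],"rotation": [0,0,2.3],"claw": 0}
    - {"travel": [-0.49,-0.434,0.03],"rotation": [0,0,2.3],"claw": 0}
    - {"travel": [-0.49,-0.434,0.03],"rotation": [0,0,2.3],"claw": 0}
    - {"travel": [-0.49,-0.434,0.03],"rotation": [0,0,2.3],"claw": 0}
    - {"travel": [-0.49,-0.434,0.03],"rotation": [0,0,2.3],"claw": 0}
    - {"travel": [-0.49,-0.434,0.03],"rotation": [0,0,2.3],"claw": 0}
    - {"travel": [-0.49,-0.434,0.03],"rotation": [0,0,2.3],"claw": 0}
    - {"travel": [-0.49,-0.434,0.03],"rotation": [0,0,2.3],"claw": 0}
    - {"travel": [-0.49,-0.434,0.03],"rotation": [0,0,2.3],"claw": 0}
    - {"travel": [-0.49,-0.434,0.03],"rotation": [0,0,2.3],"claw": 0}

```text
time_s: 2.15
tcp_pos: [0.5098, -0.01, 0.2014]
ee_rot: [0.0, 0.963, 0.268, 0.0]
ft_force: [0.4, -0.4, -0.9]
grip_width: 0.0854
```

```bash
python3 - <<'E'
from h import *
c=cap('wrist','b');s,p,R=cur();print(s['time_s'],p,R.as_matrix().round(3).tolist(),s['joints'].round(3))
E
```

```text
2.2 [ 0.50976376 -0.0100398   0.20135303] [[0.856, 0.516, 0.0], [0.516, -0.856, -0.0], [0.0, 0.0, -1.0]] [-0.318  0.709  0.515  1.771 -0.47   0.786 -0.596]
```

View pics/b_wrist.png

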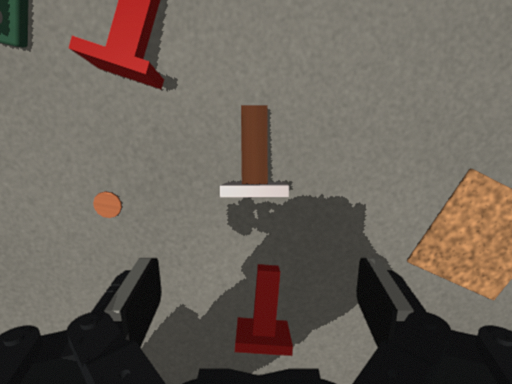

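The wrist view shows the handle from (254,107) to (257,184) and the pad edge at (254,191). The handle runs almost along the tool x axis. I'll measure its line now.

```bash
python3 - <<'E'
from h import *
c=load('wrist','b');W=pts(c);H=cv2.cvtColor(c['image'],cv2.COLOR_BGR2HSV)
b=(slice(98,200),slice(215,295));h=H[b].reshape(-1,3);S=W[b].reshape(-1,3)
m=(h[:,1]>90)&(S[:,2]>.008);P=S[m];print(len(P),P.mean(0).round(4),P.min(0).round(4),P.max(0).round(4),cv2.minAreaRect((P[:,:2]*1000).astype(np.float32)))
d=np.linalg.svd(P-P.mean(0))[2][0];d*=np.sign(d[0]);print('axis',d,'az',np.degrees(np.arctan2(d[1],d[0])),'slope',np.degrees(np.arcsin(d[2])))
m=(h[:,1]<50)&(S[:,2]>.05);Q=S[m];print('pad',len(Q),Q.mean(0).round(4),cv2.minAreaRect((Q[:,:2]*1000).astype(np.float32)))
E
```

```text
2037 [0.5265 0.0036 0.0325] [ 0.491  -0.024   0.0223] [0.5607 0.031  0.0428] ((526.2017211914062, 3.5047836303710938), (69.36375427246094, 23.7480525970459), 31.470096588134766)
axis [ 0.82043093  0.51814171 -0.24170698] az 32.27438672953718 slope -13.987309704747084
pad 822 [ 0.4961 -0.0148  0.0598] ((495.6327209472656, -15.026779174804688), (10.137638092041016, 59.632728576660156), 31.798625946044922)
```

```bash
python3 - <<'E'
from h import *
R=tool(31.7,-14);p=np.array([.524,.0026,.0075]);a=R.as_matrix()[:,2]
goal(p-.07*a,R);goal(p,R)
E
```

```text
travel [ 0.0356 -0.0037  0.1259] rot [-0.0013 -0.2444 -0.0107]
travel [ 0.0187 -0.0035  0.1939] rot [-0.0013 -0.2444 -0.0107]
```

>>> drive_tool:
  plan:
    - {"travel": [0.035,-0.0035,0.05],"rotation": [0,-0.13,-0.01],"claw": 0}
    - {"travel": [0.0355,-0.0035,0.09],"rotation": [0,-0.244,-0.01],"claw": 0}
    - {"travel": [0.0355,-0.0035,0.126],"rotation": [0,-0.244,-0.01],"claw": 0}
    - {"travel": [0.0313,-0.0035,0.143],"rotation": [0,-0.244,-0.01],"claw": 0}
    - {"travel": [0.0271,-0.0035,0.16],"rotation": [0,-0.244,-0.01],"claw": 0}
    - {"travel": [0.0229,-0.0035,0.177],"rotation": [0,-0.244,-0.01],"claw": 0}
    - {"travel": [0.0187,-0.0035,0.19],"rotation": [0,-0.244,-0.01],"claw": 0}
    - {"travel": [0.0187,-0.0035,0.194],"rotation": [0,-0.244,-0.01],"claw": 0}
    - {"travel": [0.0187,-0.0035,0.194],"rotation": [0,-0.244,-0.01],"claw": 0}

```text
time_s: 3.1
tcp_pos: [0.524, 0.0026, 0.0072]
ee_rot: [0.033, 0.955, 0.271, -0.117]
ft_force: [-0.5, -0.4, 0.1]
grip_width: 0.0855
```

```bash
python3 - <<'E'
from h import *
c=cap('wrist','c');s,p,R=cur();print(p,R.as_matrix()[:,2],s['ft_force'])
E
```

```text
[0.52427319 0.00264287 0.00765576] [-0.20606792 -0.12567374 -0.97043399] [-0.32143374 -0.22201391 -0.64232473]
```

View pics/c_wrist.png

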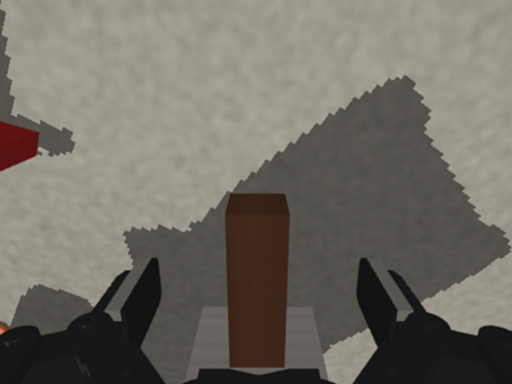

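The handle sits centred between the jaws at (257,280). Closing at 60 N.

>>> drive_tool:
  plan:
    - {"travel": [0,0,0],"rotation": [0,0,0],"claw": 1}
    - {"travel": [0,0,0],"rotation": [0,0,0],"claw": 1}
    - {"travel": [0,0,0],"rotation": [0,0,0],"claw": 1}
    - {"travel": [0,0,0],"rotation": [0,0,0],"claw": 1}
    - {"travel": [0,0,0],"rotation": [0,0,0],"claw": 1}
    - {"travel": [0,0,0],"rotation": [0,0,0],"claw": 1}
    - {"travel": [0,0,0],"rotation": [0,0,0],"claw": 1}
    - {"travel": [0,0,0],"rotation": [0,0,0],"claw": 1}
  grip_force: 60

```text
time_s: 3.95
tcp_pos: [0.5241, 0.0027, 0.0076]
ee_rot: [0.033, 0.955, 0.27, -0.117]
ft_force: [-1.1, 1.6, 4.8]
grip_width: 0.0228
```

```bash
python3 - <<'E'
from h import *
s,p,R=cur();print(s['grip_width'],s['ft_force'])
for t in (0,30,60,76): goal([.56,-.264,.2],tool(-25,t)); 
goal([.5,-.16,.2],tool(-10,0))
E
```

```text
0.022783758020011462 [-1.13005578  1.58177832  4.79405706]
travel [-0.1525  0.2457 -0.1606] rot [0.1193 0.2242 0.9833]
travel [-0.1525  0.2457 -0.1606] rot [-0.1421  0.7033  1.0011]
travel [-0.1525  0.2457 -0.1606] rot [-0.4136  1.1789  0.9706]
travel [-0.1525  0.2457 -0.1606] rot [-0.5624  1.4301  0.9329]
travel [-0.1492  0.1257 -0.1613] rot [0.0874 0.2334 0.7229]
```

>>> drive_tool:
  plan:
    - {"travel": [0,0,-0.05],"rotation": [0,0,0],"claw": 1}
    - {"travel": [0,0,-0.1],"rotation": [0,0,0],"claw": 1}
    - {"travel": [-0.05,0.06,-0.15],"rotation": [0.03,0.06,0.2],"claw": 1}
    - {"travel": [-0.15,0.246,-0.18],"rotation": [0.119,0.224,0.983],"claw": 1}
    - {"travel": [-0.15,0.246,-0.18],"rotation": [0.119,0.224,0.983],"claw": 1}
    - {"travel": [-0.15,0.246,-0.18],"rotation": [0.119,0.224,0.983],"claw": 1}
    - {"travel": [-0.15,0.246,-0.18],"rotation": [0.119,0.224,0.983],"claw": 1}
    - {"travel": [-0.15,0.246,-0.18],"rotation": [0.119,0.224,0.983],"claw": 1}
    - {"travel": [-0.15,0.246,-0.18],"rotation": [0.119,0.224,0.983],"claw": 1}
    - {"travel": [-0.15,0.246,-0.18],"rotation": [0.119,0.224,0.983],"claw": 1}
    - {"travel": [-0.15,0.246,-0.18],"rotation": [0.119,0.224,0.983],"claw": 1}

```text
time_s: 5.05
tcp_pos: [0.5663, -0.2594, 0.2175]
ee_rot: [-0.0, 0.977, -0.214, -0.001]
ft_force: [0.5, 0.2, -1.4]
grip_width: 0.0229
```

```bash
python3 - <<'E'
from h import *
s,p,R=cur();print(s['grip_width'],s['ft_force'],p,s['joints'].round(3))
for t in (0,60,75,90): goal([.54,-.256,.22],tool(-25,t)); 
cap('wrist','d')
E
```

```text
0.022934591182725964 [ 0.46238736  0.21832711 -1.40738208] [ 0.56631844 -0.25937654  0.21754413] [ 0.068  0.913  0.766  1.323 -0.641  1.158 -1.111]
travel [-0.0253  0.0079 -0.0024] rot [0.0002 0.0016 0.0048]
travel [-0.0253  0.0079 -0.0024] rot [-0.0023  1.0488  0.0044]
travel [-0.0253  0.0079 -0.0024] rot [-0.003   1.3106  0.0042]
travel [-0.0253  0.0079 -0.0024] rot [-0.0036  1.5724  0.0039]
```

View pics/d_wrist.png

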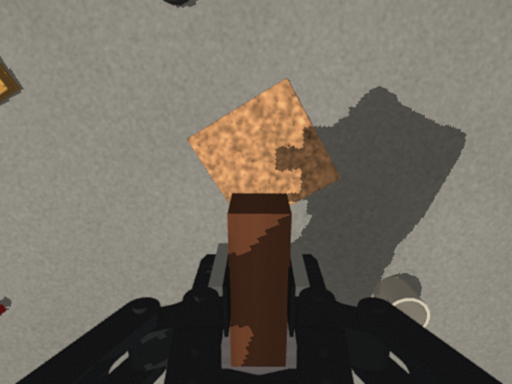

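The tamper is firmly held. Now I'll tilt it in mid-air.

>>> drive_tool:
  plan:
    - {"travel": [-0.01,0.003,-0.01],"rotation": [0,0.15,0],"claw": 1}
    - {"travel": [-0.01,0.003,-0.01],"rotation": [0,0.3,0],"claw": 1}
    - {"travel": [-0.01,0.003,-0.01],"rotation": [0,0.45,0],"claw": 1}
    - {"travel": [-0.01,0.003,-0.01],"rotation": [0,0.6,0],"claw": 1}
    - {"travel": [-0.01,0.003,-0.01],"rotation": [0,0.75,0],"claw": 1}
    - {"travel": [-0.01,0.003,-0.01],"rotation": [0,0.9,0],"claw": 1}
    - {"travel": [-0.01,0.003,-0.01],"rotation": [0,1.05,0],"claw": 1}
    - {"travel": [-0.01,0.003,-0.01],"rotation": [0,1.2,0],"claw": 1}
    - {"travel": [-0.01,0.003,-0.01],"rotation": [0,1.3,0],"claw": 1}
    - {"travel": [-0.01,0.003,-0.01],"rotation": [0,1.3,0],"claw": 1}
    - {"travel": [-0.01,0.003,-0.01],"rotation": [0,1.3,0],"claw": 1}

```text
time_s: 6.2
tcp_pos: [0.619, -0.2917, 0.3545]
ee_rot: [0.079, 0.899, -0.196, 0.384]
ft_force: [-0.1, 0.0, -1.1]
grip_width: 0.0228
```

```bash
python3 - <<'E'
from h import *
s,p,R=cur();print(s['grip_width'],s['ft_force'],p,R.as_matrix().round(3).tolist(),s['joints'].round(3))
a=cap('side','e')['image'];b=cap('scene','e')['image']
cv2.imwrite('pics/e.png',cv2.resize(np.hstack([a[150:384,200:456],b[60:294,60:316]]),None,fx=1.5,fy=1.5))
E
```

```text
0.022826267224875952 [-0.11385037  0.03718155 -1.07462141] [ 0.61898346 -0.29169332  0.35453614] [[0.628, -0.413, 0.659], [-0.291, -0.911, -0.293], [0.721, -0.008, -0.693]] [ 3.530e-01  5.040e-01  4.900e-02  1.832e+00 -1.455e+00  1.000e-03
 -1.590e-01]
```

View pics/e.png

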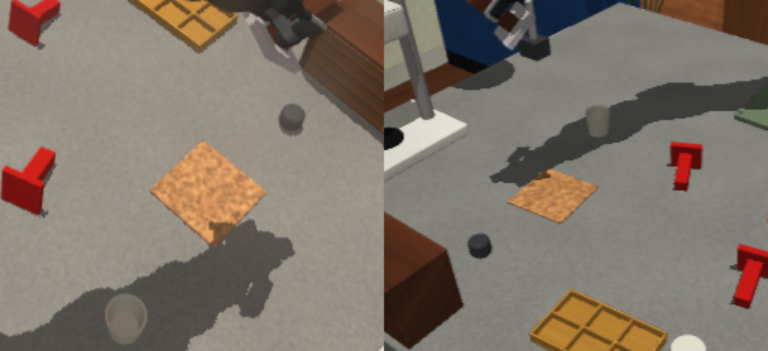

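The arm can't tilt further outward: joint 6 is at its 0 limit and joint 5 is near −1.46. From the logged states I'll fit a simple kinematic model and choose a tilt direction that can be reached.

```bash
cat > kin.py <<'E'
import numpy as np, itertools
from scipy.spatial.transform import Rotation as Rn
from scipy.optimize import least_squares
D=[([-1.3127,.70692,-.02765,1.48489,.02199,.95091,-.07549],[.16973,.54917,.23096],[-6.4556e-5,.149323,.988788,-.00040166]),
([-.318,.709,.515,1.771,-.47,.786,-.596],[.50976,-.01004,.20135],None),
([.068,.913,.766,1.323,-.641,1.158,-1.111],[.56632,-.25938,.21754],None),
([.353,.504,.049,1.832,-1.455,.001,-.159],[.61898,-.29169,.35454],None)]
RM=[Rn.from_quat([.149323,.988788,-.00040166,-6.4556e-5]).as_matrix(),np.array([[0.856,0.516,0],[0.516,-.856,0],[0,0,-1.]]),
 Rn.from_quat([.977,-.214,-.001,0]).as_matrix(),np.array([[0.628,-0.413,0.659],[-0.291,-0.911,-0.293],[0.721,-0.008,-0.693]])]
def ez(a):return Rn.from_euler('z',a).as_matrix()
def ey(a):return Rn.from_euler('y',a).as_matrix()
def fk(q,S,off,L):
    h,a,b,t=L;k=np.array([0,0,1.])
    R=ez(S[0]*q[0]);p=h*k;R=R@ey(q[1]);p=p+R@k*a;R=R@ez(S[1]*q[2])@ey(q[3]);p=p+R@k*b;R=R@ez(S[2]*q[4])@ey(q[5]);p=p+R@k*t
    return p,R@ez(S[3]*q[6]+off)
if __name__=='__main__':
    best=[]
    for S in itertools.product((1,-1),repeat=4):
        for off in np.arange(0,2*np.pi,np.pi/4):
            e=sum(np.linalg.norm(fk(d[0],S,off,[0]*4)[1]-r) for d,r in zip(D,RM));best.append((e,S,off))
    best.sort(key=lambda x:x[0]);print(best[:4])
    e,S,off=best[0]
    f=least_squares(lambda L:np.concatenate([fk(d[0],S,off,L)[0]-d[1] for d in D]),[.3,.4,.4,.3]);print(f.x,f.fun.round(4))
E
python3 kin.py
```

```text
[(np.float64(0.004166582087810971), (-1, -1, -1, -1), np.float64(1.5707963267948966)), (np.float64(3.5064085537232454), (1, 1, 1, 1), np.float64(5.497787143782138)), (np.float64(3.5705667944358743), (-1, 1, -1, -1), np.float64(1.5707963267948966)), (np.float64(3.968471711796364), (-1, -1, -1, 1), np.float64(2.356194490192345))]
[0.36846308 0.47756346 0.32760445 0.30457402] [-0.0314  0.0103  0.0055 -0.0037  0.01   -0.0064 -0.0019  0.0004  0.0063
  0.0144  0.0268 -0.0055]
```

```bash
cat > kin2.py <<'E'
from kin import *
S=(-1,-1,-1,-1);off=np.pi/2
def fk2(q,L):
    h=L[0];R=ez(-q[0]);p=np.array([0,0,h])+R@[L[10],L[11],0];R=R@ey(q[1])@ez(-q[2]);p=p+R@[L[2],L[3],L[1]];R=R@ey(q[3])@ez(-q[4]);p=p+R@[L[5],L[6],L[4]];R=R@ey(q[5]);p=p+R@[L[8],L[9],L[7]]
    return p,R@ez(-q[6]+off)
def fit(D=D,reg=.003):
    L0=np.array([.36,.45,0,0,.35,0,0,.3,0,0,0,0])
    w=np.ones(12)*reg; w[[0,1,4,7]]=1e-5
    return least_squares(lambda L:np.concatenate([(fk2(d[0],L)[0]-d[1])for d in D]+[w*(L-L0)]),L0)
if __name__=='__main__':
    f=fit();print(f.x.round(4));print(f.fun[:12].round(4))
E
python3 kin2.py
```

```text
[ 3.113e-01  5.224e-01 -1.100e-03 -2.200e-02  2.910e-01 -2.000e-04
 -0.000e+00  3.088e-01  4.000e-04 -0.000e+00 -7.000e-04 -9.800e-03]
[-0. -0.  0.  0. -0. -0. -0.  0.  0. -0.  0.  0.]
```

```bash
cat > plan.py <<'E'
from kin2 import *
from h import tool
L=fit().x
lo=np.array([-2.71,-.32,-1.57,0,-1.46,0,-2.83]);hi=np.array([2.71,2.16,1.52,2.45,4.6,2.02,2.83])
def ik(q0,p,R,w=.02):
    def f(q):
        a,b=fk2(q,L);return np.concatenate([(a-p)*5,Rn.from_matrix(b.T@R).as_rotvec(),w*(q-q0)])
    r=least_squares(f,np.clip(q0,lo+.02,hi-.02),bounds=(lo+.01,hi-.01));a,b=fk2(r.x,L)
    return r.x,np.linalg.norm(a-p),np.linalg.norm(Rn.from_matrix(b.T@R).as_rotvec())
if __name__=='__main__':
    q=np.array(D[2][0])
    for P in([.56,-.264],[.5,-.26],[.6,-.12],[.5,.0]):
      for az in range(-180,180,30):
        qq=q.copy();R=tool(-25,0)
        d=(az+25+180)%360-180
        for k in range(1,16):qq,e,o=ik(qq,np.array(P+[.22]),tool(-25+d*k/15,0).as_matrix())
        ok=[e+o]
        last=0
        for t in range(5,91,5):
            z=.22+(0.07-.22)*max(0,t-45)/45
            qn,e,o=ik(qq,np.array(P+[z]),tool(az,t).as_matrix())
            if e+o>.03:break
            qq=qn;last=t
        print(P,az,'start err %.3f'%ok[0],'max tilt',last,qq.round(2))
E
python3 plan.py
```

```text
[0.56, -0.264] -180 start err 0.380 max tilt 0 [-0.07  1.16  1.51  1.74 -1.44  1.46 -2.82]
[0.56, -0.264] -150 start err 0.055 max tilt 0 [-0.06  1.19  1.51  1.4  -1.22  1.57 -2.82]
[0.56, -0.264] -120 start err 0.000 max tilt 40 [-0.3   1.34  1.51  1.23 -0.68  1.33 -2.82]
[0.56, -0.264] -90 start err 0.000 max tilt 75 [-0.62  1.81  1.51  1.69 -0.71  0.54 -2.75]
[0.56, -0.264] -60 start err 0.000 max tilt 40 [-0.26  0.83  0.76  1.97 -1.04  0.02 -1.41]
[0.56, -0.264] -30 start err 0.000 max tilt 30 [ 0.2   0.65  0.25  1.94 -1.03  0.08 -0.72]
[0.56, -0.264] 0 start err 0.000 max tilt 35 [ 0.78  0.68 -0.42  1.95 -1.1   0.03  0.04]
[0.56, -0.264] 30 start err 0.000 max tilt 90 [ 1.33  1.63 -0.82  1.68 -1.27  0.74  1.48]
[0.56, -0.264] 60 start err 0.000 max tilt 90 [ 1.02  1.57 -0.41  1.05 -0.94  1.5   0.93]
[0.56, -0.264] 90 start err 0.000 max tilt 75 [ 0.83  1.58 -0.61  0.39 -0.43  2.01  0.52]
[0.56, -0.264] 120 start err 0.000 max tilt 35 [ 0.55  1.18 -0.09  0.52 -0.25  1.96  0.98]
[0.56, -0.264] 150 start err 0.000 max tilt 30 [ 0.43  1.18 -0.07  0.47 -0.    2.01  1.43]
[0.5, -0.26]
[... 2455 characters left out ...]
97 -2.82]
[0.5, 0.0] -60 start err 0.000 max tilt 90 [-1.35  2.15  1.44  1.97 -0.88  0.44 -2.82]
[0.5, 0.0] -30 start err 0.000 max tilt 30 [-0.65  0.62  0.62  2.22 -1.09  0.01 -1.2 ]
[0.5, 0.0] 0 start err 0.000 max tilt 25 [-0.13  0.51  0.08  2.21 -0.99  0.01 -0.66]
[0.5, 0.0] 30 start err 0.000 max tilt 30 [ 0.44  0.57 -0.52  2.2  -1.01  0.01  0.02]
[0.5, 0.0] 60 start err 0.000 max tilt 90 [ 1.08  1.68 -0.84  1.92 -1.1   0.62  1.53]
[0.5, 0.0] 90 start err 0.000 max tilt 90 [ 0.74  1.54 -0.51  1.41 -0.74  1.34  1.07]
[0.5, 0.0] 120 start err 0.000 max tilt 90 [ 0.46  1.62 -0.4   0.84 -0.56  1.95  0.88]
[0.5, 0.0] 150 start err 0.000 max tilt 65 [ 0.28  1.34 -0.49  0.82 -0.1   2.01  0.94]
```

```bash
python3 - <<'E'
from h import *
goal([.565,-.255,.24],tool(-25,0))
E
```

```text
travel [-0.1279 -0.0103  0.0333] rot [-0.0123 -0.807   0.0073]
```

>>> drive_tool:
  plan:
    - {"travel": [-0.03,0,0.01],"rotation": [0,-0.15,0],"claw": 1}
    - {"travel": [-0.06,0,0.02],"rotation": [0,-0.3,0],"claw": 1}
    - {"travel": [-0.09,-0.005,0.03],"rotation": [0,-0.45,0],"claw": 1}
    - {"travel": [-0.128,-0.01,0.033],"rotation": [-0.012,-0.6,0.007],"claw": 1}
    - {"travel": [-0.128,-0.01,0.033],"rotation": [-0.012,-0.75,0.007],"claw": 1}
    - {"travel": [-0.128,-0.01,0.033],"rotation": [-0.012,-0.807,0.007],"claw": 1}
    - {"travel": [-0.128,-0.01,0.033],"rotation": [-0.012,-0.807,0.007],"claw": 1}
    - {"travel": [-0.128,-0.01,0.033],"rotation": [-0.012,-0.807,0.007],"claw": 1}

```text
time_s: 7.1
tcp_pos: [0.5637, -0.2548, 0.2371]
ee_rot: [-0.0, 0.976, -0.216, -0.005]
ft_force: [-0.7, 1.4, -1.7]
grip_width: 0.0232
```

```bash
python3 - <<'E'
from h import *
s,p,R=cur();print(p,R.as_matrix().round(3).tolist(),s['joints'].round(3).tolist())
from plan import *
q=s['joints'];print(fk2(q,L)[0]-p)
P=np.array([.57,-.25,.24])
for az in(0,30,60):
  qq=q.copy()
  for k in range(1,11): qq,e,o=ik(qq,P,tool(-25+(az+25)*k/10,0).as_matrix())
  print(az,qq.round(2),e+o); goal(P,tool(az,0))
E
```

```text
[ 0.56368201 -0.25480663  0.23711471] [[0.907, -0.421, -0.01], [-0.421, -0.907, 0.002], [-0.01, 0.002, -1.0]] [0.036, 0.913, 0.852, 1.301, -0.678, 1.233, -1.092]
[0.00047198 0.00036465 0.00019427]
0 [ 0.06  0.88  0.74  1.29 -0.59  1.19 -0.74] 2.0806389128337022e-05
travel [ 0.0037 -0.007  -0.0029] rot [-0.      0.0105 -0.4349]
30 [ 0.11  0.84  0.6   1.29 -0.48  1.15 -0.3 ] 4.4231593467544934e-05
travel [ 0.0037 -0.007  -0.0029] rot [-0.0028  0.0105 -0.9584]
60 [ 0.17  0.82  0.45  1.29 -0.36  1.11  0.13] 6.655775212231885e-05
travel [ 0.0037 -0.007  -0.0029] rot [-0.0058  0.0099 -1.482 ]
```

>>> drive_tool:
  plan:
    - {"travel": [0,0,0],"rotation": [0,0.01,-0.15],"claw": 1}
    - {"travel": [0,0,0],"rotation": [0,0.01,-0.3],"claw": 1}
    - {"travel": [0,0,0],"rotation": [0,0.01,-0.45],"claw": 1}
    - {"travel": [0,0,0],"rotation": [0,0.01,-0.6],"claw": 1}
    - {"travel": [0,0,0],"rotation": [0,0.01,-0.75],"claw": 1}
    - {"travel": [0,0,0],"rotation": [0,0.01,-0.9],"claw": 1}
    - {"travel": [0,0,0],"rotation": [-0.003,0.01,-1.05],"claw": 1}
    - {"travel": [0,0,0],"rotation": [-0.006,0.01,-1.2],"claw": 1}
    - {"travel": [0.004,-0.007,-0.003],"rotation": [-0.006,0.01,-1.35],"claw": 1}
    - {"travel": [0.004,-0.007,-0.003],"rotation": [-0.006,0.01,-1.482],"claw": 1}
    - {"travel": [0.004,-0.007,-0.003],"rotation": [-0.006,0.01,-1.482],"claw": 1}
    - {"travel": [0.004,-0.007,-0.003],"rotation": [-0.006,0.01,-1.482],"claw": 1}

```text
time_s: 8.3
tcp_pos: [0.5695, -0.2502, 0.2412]
ee_rot: [0.002, 0.867, 0.498, 0.003]
ft_force: [0.8, 0.2, -0.7]
grip_width: 0.023
```

```bash
python3 - <<'E'
from h import *
s,p,R=cur();print(p,R.as_matrix().round(3).tolist(),s['joints'].round(3).tolist())
from plan import *
qq=s['joints']
P=np.array([.5745,-.243,.24])
for t in range(0,81,10):
  qq,e,o=ik(qq,P,tool(60,t).as_matrix()); print(t,qq.round(2),round(e+o,3))
for z in(.2,.16,.12,.08,.06):
  P[2]=z;qq,e,o=ik(qq,P,tool(60,78).as_matrix()); print(z,qq.round(2),round(e+o,3))
P[2]=.24
goal(P,tool(60,78));
E
```

```text
[ 0.56947289 -0.25024313  0.24119567] [[0.505, 0.863, 0.008], [0.863, -0.505, -0.001], [0.003, 0.007, -1.0]] [0.168, 0.811, 0.451, 1.297, -0.365, 1.106, 0.128]
0 [ 0.16  0.82  0.45  1.28 -0.36  1.12  0.12] 0.0
10 [ 0.28  0.8   0.35  1.31 -0.48  1.11  0.23] 0.0
20 [ 0.41  0.8   0.25  1.33 -0.59  1.13  0.35] 0.0
30 [ 0.53  0.83  0.15  1.34 -0.7   1.16  0.46] 0.0
40 [ 0.64  0.87  0.06  1.34 -0.8   1.2   0.57] 0.0
50 [ 0.74  0.93 -0.02  1.34 -0.89  1.26  0.66] 0.0
60 [ 0.82  1.   -0.1   1.34 -0.96  1.32  0.74] 0.0
70 [ 0.88  1.08 -0.17  1.32 -1.03  1.39  0.8 ] 0.0
80 [ 0.93  1.16 -0.24  1.31 -1.08  1.47  0.86] 0.0
0.2 [ 0.92  1.21 -0.23  1.3  -1.06  1.43  0.9 ] 0.0
0.16 [ 0.92  1.27 -0.22  1.28 -1.06  1.41  0.94] 0.0
0.12 [ 0.92  1.34 -0.22  1.25 -1.05  1.4   0.97] 0.0
0.08 [ 0.91  1.41 -0.22  1.21 -1.04  1.39  1.  ] 0.0
0.06 [ 0.91  1.45 -0.22  1.19 -1.04  1.39  1.01] 0.0
travel [0.0088 0.0007 0.0012] rot [9.4000e-03 1.3582e+00 2.0000e-04]
```

>>> drive_tool:
  plan:
    - {"travel": [0.009,0,0],"rotation": [0.009,0.14,0],"claw": 1}
    - {"travel": [0.009,0,0],"rotation": [0.009,0.28,0],"claw": 1}
    - {"travel": [0.009,0,0],"rotation": [0.009,0.42,0],"claw": 1}
    - {"travel": [0.009,0,0],"rotation": [0.009,0.56,0],"claw": 1}
    - {"travel": [0.009,0,0],"rotation": [0.009,0.7,0],"claw": 1}
    - {"travel": [0.009,0,0],"rotation": [0.009,0.84,0],"claw": 1}
    - {"travel": [0.009,0,0],"rotation": [0.009,0.98,0],"claw": 1}
    - {"travel": [0.009,0,0],"rotation": [0.009,1.12,0],"claw": 1}
    - {"travel": [0.009,0,0],"rotation": [0.009,1.26,0],"claw": 1}
    - {"travel": [0.009,0,0],"rotation": [0.009,1.358,0],"claw": 1}
    - {"travel": [0.009,0,0],"rotation": [0.009,1.358,0],"claw": 1}
    - {"travel": [0.009,0,0],"rotation": [0.009,1.358,0],"claw": 1}
    - {"travel": [0.009,0,0],"rotation": [0.009,1.358,0],"claw": 1}

```text
time_s: 9.6
tcp_pos: [0.5747, -0.2421, 0.2423]
ee_rot: [-0.315, 0.673, 0.391, 0.543]
ft_force: [0.1, -0.2, -0.9]
grip_width: 0.023
```

```bash
python3 - <<'E'
from h import *
s,p,R=cur();print(s['grip_width'],s['ft_force'],p,R.as_matrix().round(3).tolist(),s['joints'].round(3))
a=cap('side','f')['image'];b=cap('scene','f')['image']
cv2.imwrite('pics/f.png',cv2.resize(np.hstack([a[150:384,200:456],b[60:294,60:316]]),None,fx=1.5,fy=1.5))
goal([.5745,-.243,.062],tool(60,78))
E
```

```text
0.022954240756795898 [ 0.08337528 -0.1748736  -0.85889087] [ 0.57471438 -0.24209061  0.24228325] [[0.104, 0.868, 0.485], [0.184, -0.496, 0.849], [0.977, 0.001, -0.212]] [ 0.925  1.145 -0.241  1.302 -1.056  1.449  0.833]
travel [-0.1765  0.0002  0.0372] rot [-0.0047  0.003   0.0021]
```

View pics/f.png

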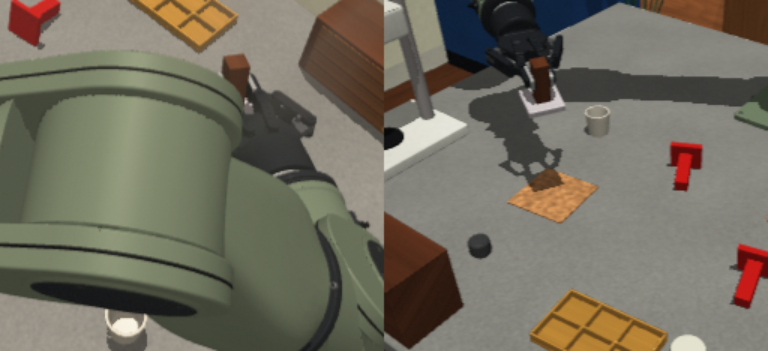

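```bash
python3 - <<'E'
from plan import *
from h import *
s,p,R=cur();qq=s['joints'];P=p.copy()
for z,t in((.2,78),(.12,78),(.062,78),(.064,72),(.066,65)):
  P[2]=z;qq,e,o=ik(qq,P,tool(60,t).as_matrix())
  h=L[0];A=ez(-qq[0]);pp=np.array([0,0,h]);A=A@ey(qq[1])@ez(-qq[2]);el=pp+A@[L[2],L[3],L[1]];B=A@ey(qq[3])@ez(-qq[4]);w=el+B@[L[5],L[6],L[4]]
  print(z,t,qq.round(2),'elbow',el.round(3),'wrist',w.round(3))
E
```

```text
0.2 78 [ 0.93  1.21 -0.24  1.3  -1.05  1.42  0.89] elbow [ 0.278 -0.405  0.492] wrist [ 0.432 -0.499  0.264]
0.12 78 [ 0.92  1.34 -0.24  1.26 -1.04  1.39  0.97] elbow [ 0.291 -0.419  0.426] wrist [ 0.432 -0.499  0.184]
0.062 78 [ 0.92  1.44 -0.23  1.19 -1.03  1.38  1.01] elbow [ 0.298 -0.425  0.374] wrist [ 0.432 -0.498  0.126]
0.064 72 [ 0.89  1.38 -0.19  1.25 -1.02  1.31  1.  ] elbow [ 0.305 -0.413  0.407] wrist [ 0.436 -0.491  0.159]
0.066 65 [ 0.85  1.31 -0.15  1.3  -1.01  1.23  0.98] elbow [ 0.315 -0.395  0.444] wrist [ 0.443 -0.479  0.196]
```

```bash
python3 - <<'E'
from h import *
for z in(.12,.075,.062):goal([.5745,-.243,z],tool(60,75))
E
```

```text
travel [-0.1198  0.0002  0.025 ] rot [-0.0046 -0.0494  0.0022]
travel [-0.1638  0.0002  0.0345] rot [-0.0046 -0.0494  0.0022]
travel [-0.1765  0.0002  0.0372] rot [-0.0046 -0.0494  0.0022]
```

>>> drive_tool:
  plan:
    - {"travel": [-0.04,0,0.008],"rotation": [-0.005,-0.05,0.002],"claw": 1}
    - {"travel": [-0.08,0,0.0165],"rotation": [-0.005,-0.05,0.002],"claw": 1}
    - {"travel": [-0.12,0,0.025],"rotation": [-0.005,-0.05,0.002],"claw": 1}
    - {"travel": [-0.145,0,0.03],"rotation": [-0.005,-0.05,0.002],"claw": 1}
    - {"travel": [-0.164,0,0.0345],"rotation": [-0.005,-0.05,0.002],"claw": 1}
    - {"travel": [-0.172,0,0.036],"rotation": [-0.005,-0.05,0.002],"claw": 1}
    - {"travel": [-0.1755,0,0.037],"rotation": [-0.005,-0.05,0.002],"claw": 1}
    - {"travel": [-0.1755,0,0.037],"rotation": [-0.005,-0.05,0.002],"claw": 1}
    - {"travel": [-0.1755,0,0.037],"rotation": [-0.005,-0.05,0.002],"claw": 1}

```text
time_s: 10.6
tcp_pos: [0.5743, -0.2432, 0.0632]
ee_rot: [-0.304, 0.687, 0.396, 0.528]
ft_force: [0.0, -0.3, -1.0]
grip_width: 0.0227
```

```bash
python3 - <<'E'
from h import *
s,p,R=cur();print(s['grip_width'],s['ft_force'],p,R.as_matrix().round(3).tolist(),s['joints'].round(3))
a=cap('side','g')['image'];b=cap('scene','g')['image']
cv2.imwrite('pics/g.png',cv2.resize(np.hstack([a[180:340,250:430],b[110:270,80:260]]),None,fx=2.1,fy=2.1))
E
```

```text
0.022660297325277565 [ 0.01425914 -0.27356316 -1.00878133] [ 0.57430303 -0.24319981  0.06317795] [[0.129, 0.865, 0.484], [0.223, -0.501, 0.836], [0.966, 0.0, -0.258]] [ 0.909  1.415 -0.215  1.212 -1.024  1.348  0.999]
```

View pics/g.png

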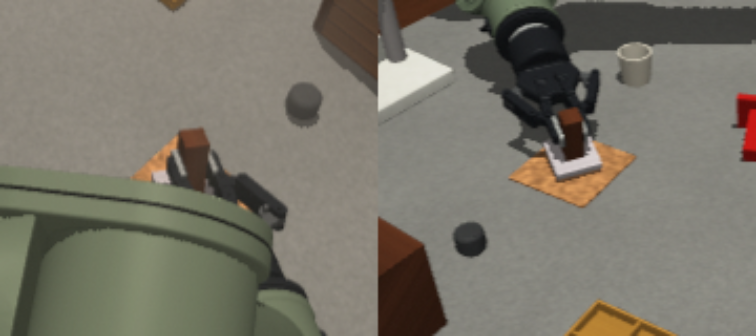

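The tamper is held over the mat with its front pad edge about 5 mm up. I'll lower it until it touches.

>>> drive_tool:
  plan:
    - {"travel": [-0.002,0,0.0005],"rotation": [0,0,0],"claw": 1}
    - {"travel": [-0.004,0,0.001],"rotation": [0,0,0],"claw": 1}
    - {"travel": [-0.004,0,0.001],"rotation": [0,0,0],"claw": 1}

```text
time_s: 11.0
tcp_pos: [0.5739, -0.2429, 0.0577]
ee_rot: [-0.305, 0.687, 0.396, 0.528]
ft_force: [0.5, -0.5, -0.4]
grip_width: 0.0233
```

>>> drive_tool:
  plan:
    - {"travel": [-0.001,0,0.0003],"rotation": [0,0,0],"claw": 1}
    - {"travel": [-0.0015,0,0.0004],"rotation": [0,0,0],"claw": 1}

```text
time_s: 11.2
tcp_pos: [0.574, -0.243, 0.0565]
ee_rot: [-0.305, 0.687, 0.396, 0.528]
ft_force: [-0.9, -1.2, 1.2]
grip_width: 0.023
```

>>> drive_tool:
  plan:
    - {"travel": [0,0,0],"rotation": [0,0,0],"claw": 0.4}
    - {"travel": [0,0,0],"rotation": [0,0,0],"claw": 0.3}
    - {"travel": [0,0,0],"rotation": [0,0,0],"claw": 0.1}
    - {"travel": [0,0,0],"rotation": [0,0,0],"claw": 0}
    - {"travel": [0,0,0],"rotation": [0,0,0],"claw": 0}
    - {"travel": [0,0,0],"rotation": [0,0,0],"claw": 0}
    - {"travel": [0,0,0],"rotation": [0,0,0],"claw": 0}
    - {"travel": [0,0,0],"rotation": [0,0,0],"claw": 0}

```text
time_s: 12.0
tcp_pos: [0.5739, -0.243, 0.0564]
ee_rot: [-0.305, 0.687, 0.396, 0.528]
ft_force: [0.0, -0.1, -0.6]
grip_width: 0.0855
```

```bash
python3 - <<'E'
from h import *
s,p,R=cur();print(s['grip_width'],s['ft_force'],p)
a=cap('wrist','h')['image'];b=cap('scene','h')['image']
cv2.imwrite('pics/h.png',np.hstack([cv2.resize(a,None,fx=.8,fy=.8),cv2.resize(b[110:240,80:210],(307,307))]))
E
```

```text
0.0855173151012034 [ 0.01972587 -0.0654402  -0.61715318] [ 0.5739458  -0.2429806   0.05640908]
```

View pics/h.png

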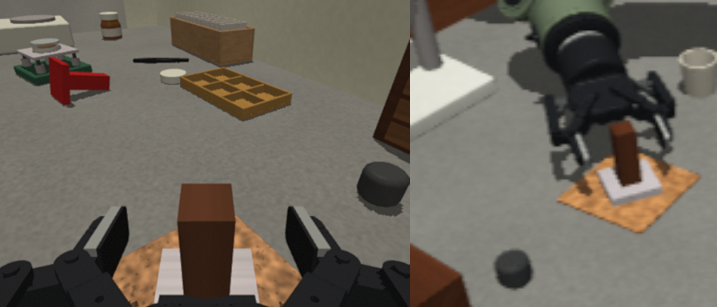

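The tamper stands upright on the mat, let go. Backing off along the tool axis.

>>> drive_tool:
  plan:
    - {"travel": [0,0,-0.03],"rotation": [0,0,0],"claw": 0}
    - {"travel": [0,0,-0.06],"rotation": [0,0,0],"claw": 0}
    - {"travel": [0.02,0,-0.1],"rotation": [0,0,0],"claw": 0}
    - {"travel": [0.06,0,-0.11],"rotation": [0,0,0],"claw": 0}
    - {"travel": [0.1,0,-0.11],"rotation": [0,-0.1,0],"claw": 0}
    - {"travel": [0.14,0,-0.11],"rotation": [0,-0.2,0],"claw": 0}
    - {"travel": [0.14,0,-0.11],"rotation": [0,-0.2,0],"claw": 0}

```text
time_s: 12.8
tcp_pos: [0.5413, -0.3028, 0.2276]
ee_rot: [-0.259, 0.735, 0.429, 0.457]
ft_force: [0.2, -0.2, -0.6]
grip_width: 0.0856
```

```bash
python3 - <<'E'
from h import *
s,p,R=cur();print(p,R.as_matrix().round(3).tolist(),s['joints'].round(2))
goal([.55,-.29,.23],tool(60,0))
E
```

```text
[ 0.5412833  -0.30276659  0.22759111] [[0.215, 0.867, 0.45], [0.393, -0.498, 0.773], [0.894, 0.01, -0.448]] [ 0.93  1.08 -0.11  1.23 -0.93  1.45  0.77]
travel [0.0091 0.0012 0.0127] rot [ 0.0084 -1.1059  0.0074]
```

>>> drive_tool:
  plan:
    - {"travel": [0.009,0,0.005],"rotation": [0,-0.15,0],"claw": 0}
    - {"travel": [0.009,0,0.012],"rotation": [0,-0.3,0],"claw": 0}
    - {"travel": [0.009,0,0.012],"rotation": [0.004,-0.45,0.004],"claw": 0}
    - {"travel": [0.009,0,0.012],"rotation": [0.004,-0.6,0.004],"claw": 0}
    - {"travel": [0.009,0,0.012],"rotation": [0.008,-0.75,0.007],"claw": 0}
    - {"travel": [0.009,0,0.012],"rotation": [0.008,-0.9,0.007],"claw": 0}
    - {"travel": [0.009,0,0.012],"rotation": [0.008,-1.05,0.007],"claw": 0}
    - {"travel": [0.009,0,0.012],"rotation": [0.008,-1.106,0.007],"claw": 0}
    - {"travel": [0.009,0,0.012],"rotation": [0.008,-1.106,0.007],"claw": 0}
    - {"travel": [0.009,0,0.012],"rotation": [0.008,-1.106,0.007],"claw": 0}

```text
time_s: 13.8
tcp_pos: [0.5459, -0.2913, 0.2225]
ee_rot: [-0.007, 0.867, 0.499, -0.0]
ft_force: [-0.0, -0.3, -0.7]
grip_width: 0.0854
```

```bash
python3 - <<'E'
from h import *
cap('wrist','i');s,p,R=cur();print(p,R.as_matrix().round(3).tolist(),s['joints'].round(2))
E
```

```text
[ 0.54560754 -0.29195216  0.22250378] [[0.504, 0.864, -0.007], [0.864, -0.504, 0.011], [0.006, -0.011, -1.0]] [ 0.25  0.83  0.44  1.32 -0.37  1.09  0.22]
```

View pics/i_wrist.png

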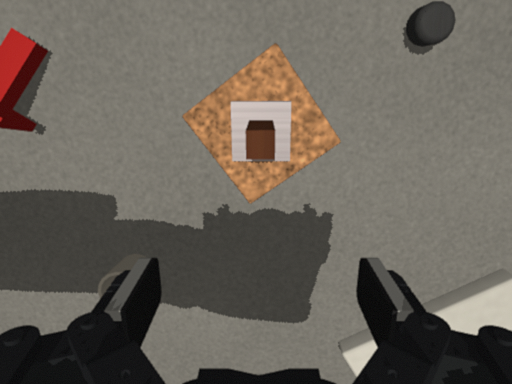

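The wrist view shows the tamper standing on the mat, pad at (261,131) and handle top near (260,148). Next come its axis and yaw, plus the mat centre.

```bash
python3 - <<'E'
from h import *
c=load('wrist','i');W=pts(c);H=cv2.cvtColor(c['image'],cv2.COLOR_BGR2HSV)
b=(slice(95,168),slice(222,300));h=H[b].reshape(-1,3);S=W[b].reshape(-1,3)
P=S[S[:,2]>.083];print('top',len(P),P.mean(0).round(4),cv2.minAreaRect((P[:,:2]*1000).astype(np.float32)))
m=(h[:,1]<50)&(S[:,2]<.03)&(S[:,2]>.01);Q=S[m];print('pad',len(Q),np.median(Q,0),cv2.minAreaRect((Q[:,:2]*1000).astype(np.float32)))
A=np.c_[Q[:,:2],np.ones(len(Q))];print('pad tilt',np.linalg.lstsq(A,Q[:,2],rcond=None)[0][:2])
m=(H[...,1]>100)&(H[...,0]<25)&(W[...,2]<.012);m[:,:170]=0;m[:,350:]=0;m[215:]=0;M=W[m];r=cv2.minAreaRect((M[:,:2]*1000).astype(np.float32));print('mat',r,len(M),np.median(M,0))
E
```

```text
top 873 [ 0.5599 -0.2669  0.0876] ((559.7865600585938, -266.99578857421875), (24.445995330810547, 23.22995948791504), 60.202964782714844)
pad 2395 [ 0.56673048 -0.258978    0.01569578] ((559.9876708984375, -266.9524230957031), (59.78335189819336, 59.689640045166016), 60.04436492919922)
pad tilt [-0.00181437 -0.00484415]
mat ((561.6925048828125, -266.3453063964844), (119.22392272949219, 119.44043731689453), 5.9308552742004395) 9479 [ 0.5716251  -0.25484877  0.00566987]
```

```bash
python3 - <<'E'
from h import *
goal([.56,-.267,.14],tool(60.1,0));goal([.56,-.267,.045],tool(60.1,0))
E
```

```text
travel [0.0283 0.0008 0.0827] rot [-0.0115 -0.0062 -0.006 ]
travel [0.0277 0.0019 0.1777] rot [-0.0115 -0.0062 -0.006 ]
```

>>> drive_tool:
  plan:
    - {"travel": [0.028,0.001,0.045],"rotation": [-0.0115,-0.006,-0.006],"claw": 0}
    - {"travel": [0.028,0.001,0.083],"rotation": [-0.0115,-0.006,-0.006],"claw": 0}
    - {"travel": [0.028,0.001,0.083],"rotation": [-0.0115,-0.006,-0.006],"claw": 0}
    - {"travel": [0.028,0.0015,0.11],"rotation": [-0.0115,-0.006,-0.006],"claw": 0}
    - {"travel": [0.028,0.0015,0.135],"rotation": [-0.0115,-0.006,-0.006],"claw": 0}
    - {"travel": [0.0277,0.0019,0.16],"rotation": [-0.0115,-0.006,-0.006],"claw": 0}
    - {"travel": [0.0277,0.0019,0.174],"rotation": [-0.0115,-0.006,-0.006],"claw": 0}
    - {"travel": [0.0277,0.0019,0.1777],"rotation": [-0.0115,-0.006,-0.006],"claw": 0}
    - {"travel": [0.0277,0.0019,0.1777],"rotation": [-0.0115,-0.006,-0.006],"claw": 0}
    - {"travel": [0.0277,0.0019,0.1777],"rotation": [-0.0115,-0.006,-0.006],"claw": 0}

```text
time_s: 14.85
tcp_pos: [0.561, -0.267, 0.0466]
ee_rot: [0.001, 0.865, 0.501, 0.0]
ft_force: [0.6, -0.8, -0.6]
grip_width: 0.0856
```

```bash
python3 - <<'E'
from h import *
s,p,R=cur();print(p,R.as_matrix().round(4).tolist(),s['ft_force'],s['joints'].round(2));goal([.56,-.267,.045],tool(60.1,0))
E
```

```text
[ 0.56103701 -0.26701769  0.0465509 ] [[0.4975, 0.8675, 0.0015], [0.8675, -0.4975, -0.0021], [-0.001, 0.0023, -1.0]] [ 0.56549301 -0.7734895  -0.5827376 ] [ 0.24  1.05  0.35  1.48 -0.47  0.7   0.27]
travel [-0.0005 -0.0009  0.0015] rot [0.0023 0.001  0.0012]
```

>>> drive_tool:
  plan:
    - {"travel": [-0.0005,-0.0008,0.001],"rotation": [0.002,0.001,0.001],"claw": 0}
    - {"travel": [-0.0005,-0.0008,0.001],"rotation": [0.002,0.001,0.001],"claw": 1}
    - {"travel": [-0.0005,-0.0008,0.001],"rotation": [0.002,0.001,0.001],"claw": 1}
    - {"travel": [-0.0005,-0.0008,0.001],"rotation": [0.002,0.001,0.001],"claw": 1}
    - {"travel": [-0.0005,-0.0008,0.001],"rotation": [0.002,0.001,0.001],"claw": 1}
    - {"travel": [-0.0005,-0.0008,0.001],"rotation": [0.002,0.001,0.001],"claw": 1}
    - {"travel": [-0.0005,-0.0008,0.001],"rotation": [0.002,0.001,0.001],"claw": 1}
    - {"travel": [-0.0005,-0.0008,0.001],"rotation": [0.002,0.001,0.001],"claw": 1}
    - {"travel": [-0.0005,-0.0008,0.001],"rotation": [0.002,0.001,0.001],"claw": 1}
  grip_force: 100

```text
time_s: 15.75
tcp_pos: [0.5597, -0.2665, 0.0443]
ee_rot: [-0.0, 0.865, 0.501, -0.0]
ft_force: [0.7, 0.2, 6.2]
grip_width: 0.0226
```

```bash
python3 - <<'E'
from h import *
s,p,R=cur();print(p,R.as_matrix().round(4).tolist(),s['ft_force'],s['grip_width'])
E
```

```text
[ 0.55970221 -0.26654727  0.04433862] [[0.4981, 0.8671, -0.001], [0.8671, -0.4981, 0.0003], [-0.0003, -0.001, -1.0]] [0.68770612 0.19014825 6.24092316] 0.022573025037490806
```

```bash
python3 - <<'E'
from h import *
from plan import *
goal([.56,-.267,.2],tool(60,0));goal([.488,.225,.2],tool(60,0))
q=bot.state()['joints']
for k in range(11):
  q,e,o=ik(q,np.array([.56-.072*k/10,-.267+.492*k/10,.2]),tool(60,0).as_matrix())
print(q.round(2),e+o)
q,e,o=ik(q,np.array([.528,.294,.09]),tool(60,0).as_matrix());print(q.round(2),e+o)
E
```

```text
travel [-0.0003  0.0003 -0.1557] rot [-0.001   0.0003  0.0022]
travel [ 0.3905 -0.3072 -0.1554] rot [-0.001   0.0003  0.0022]
[-0.77  0.75  0.55  1.68 -0.49  0.85 -0.54] 9.704277127469232e-05
[-0.78  0.99  0.48  1.53 -0.58  0.77 -0.59] 5.7152149608949345e-05
```

>>> drive_tool:
  plan:
    - {"travel": [0,0,-0.02],"rotation": [0,0,0],"claw": 1}
    - {"travel": [0,0,-0.06],"rotation": [0,0,0],"claw": 1}
    - {"travel": [0,0,-0.11],"rotation": [0,0,0],"claw": 1}
    - {"travel": [0,0,-0.155],"rotation": [0,0,0],"claw": 1}
    - {"travel": [0.04,-0.031,-0.155],"rotation": [0,0,0],"claw": 1}
    - {"travel": [0.08,-0.062,-0.155],"rotation": [0,0,0],"claw": 1}
    - {"travel": [0.12,-0.093,-0.155],"rotation": [0,0,0],"claw": 1}
    - {"travel": [0.16,-0.124,-0.155],"rotation": [0,0,0],"claw": 1}
    - {"travel": [0.2,-0.155,-0.155],"rotation": [0,0,0],"claw": 1}
    - {"travel": [0.24,-0.186,-0.155],"rotation": [0,0,0],"claw": 1}
    - {"travel": [0.28,-0.217,-0.155],"rotation": [0,0,0],"claw": 1}
    - {"travel": [0.32,-0.248,-0.155],"rotation": [0,0,0],"claw": 1}
    - {"travel": [0.36,-0.28,-0.155],"rotation": [0,0,0],"claw": 1}
    - {"travel": [0.3905,-0.307,-0.155],"rotation": [0,0,0],"claw": 1}
    - {"travel": [0.3905,-0.307,-0.155],"rotation": [0,0,0],"claw": 1}
    - {"travel": [0.3905,-0.307,-0.155],"rotation": [0,0,0],"claw": 1}
    - {"travel": [0.3905,-0.307,-0.155],"rotation": [0,0,0],"claw": 1}

```text
time_s: 17.45
tcp_pos: [0.4883, 0.2239, 0.1995]
ee_rot: [-0.0, 0.866, 0.5, -0.001]
ft_force: [-0.2, -0.4, -1.0]
grip_width: 0.0226
```

```bash
python3 - <<'E'
from h import *
a=cap('wrist','j')['image'];b=cap('side','j')['image'];s,p,R=cur();print(p,R.as_matrix().round(4).tolist(),s['joints'].round(2))
cv2.imwrite('pics/j.png',np.hstack([cv2.resize(a,None,fx=.75,fy=.75),cv2.resize(b[60:252,90:282],None,fx=1.5,fy=1.5)]))
E
```

```text
[0.48844016 0.22379543 0.19953651] [[0.4996, 0.8662, -0.0012], [0.8662, -0.4996, 0.0002], [-0.0004, -0.0012, -1.0]] [-0.77  0.76  0.55  1.68 -0.5   0.85 -0.53]
```

View pics/j.png

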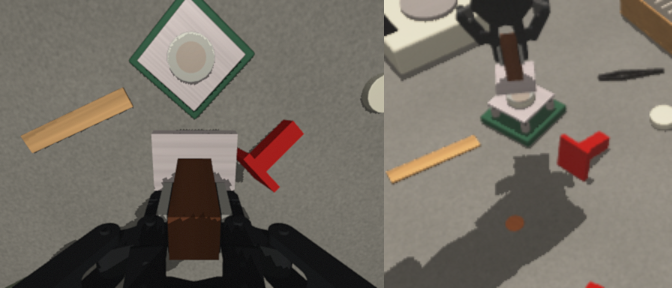

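The wrist picture shows the lid at about (254,76) full scale and the pad in front of the handle. I'll measure the lid, the bed and the held pad in the same view.

```bash
python3 - <<'E'
from h import *
c=load('wrist','j');W=pts(c);H=cv2.cvtColor(c['image'],cv2.COLOR_BGR2HSV)
b=(slice(0,165),slice(165,345));S=W[b].reshape(-1,3);z=S[:,2]
P=S[(z>.057)&(z<.07)];print('lid',len(P),P.mean(0).round(4),cv2.minEnclosingCircle((P[:,:2]*1000).astype(np.float32)),cv2.minAreaRect((P[:,:2]*1000).astype(np.float32)))
P=S[(z>.042)&(z<.056)];print('bed',len(P),np.median(P,0).round(4),cv2.minAreaRect((P[:,:2]*1000).astype(np.float32)))
h=H[b].reshape(-1,3);g=(h[:,0]>65)&(h[:,0]<95)&(h[:,1]>100);P=S[g];print('green',cv2.minAreaRect((P[~np.isnan(P[:,0]),:2]*1000).astype(np.float32)))
Wl=W[165:260,190:330].reshape(-1,3);hl=H[165:260,190:330].reshape(-1,3)
m=(hl[:,1]<60)&(Wl[:,2]>.15)&(Wl[:,2]<.185);s,p,R=cur()
Q=R.inv().apply(Wl[m]-p);print('pad tool frame',m.sum(),np.median(Q,0).round(4),Q.min(0).round(4),Q.max(0).round(4))
A=np.c_[Q[:,:2],np.ones(len(Q))];print('pad slope',np.linalg.lstsq(A,Q[:,2],rcond=None)[0])
E
```

```text
lid 3378 [0.5257 0.2952 0.0627] ((525.4343872070312, 294.82916259765625), 24.965898513793945) ((525.4725341796875, 294.5868835449219), (49.195831298828125, 48.86473083496094), 59.71699905395508)
bed 7717 [0.5289 0.299  0.0467] ((525.4012451171875, 294.7353210449219), (84.20130157470703, 84.14361572265625), 18.25072479248047)
green ((525.5811767578125, 294.7010498046875), (107.71432495117188, 107.80355834960938), 18.26420021057129)
pad tool frame 6419 [0.0167 0.0002 0.0287] [-0.0151 -0.03    0.0148] [0.0303 0.0303 0.0387]
pad slope [ 0.04442801 -0.0033816   0.0284041 ]
```

```bash
python3 - <<'E'
from h import *
c=load('wrist','j');W=pts(c);H=cv2.cvtColor(c['image'],cv2.COLOR_BGR2HSV);s,p,R=cur()
Wl=W[165:260,190:330].reshape(-1,3);hl=H[165:260,190:330].reshape(-1,3);Q=R.inv().apply(Wl-p)
m=(hl[:,1]<60)&(Q[:,0]<.027)&(Q[:,0]>0.0)&(abs(Q[:,1])<.029)&(abs(Q[:,2]-.0285)<.004);Q=Q[m]
A=np.c_[Q[:,:2],np.ones(len(Q))];print(m.sum(),np.linalg.lstsq(A,Q[:,2],rcond=None)[0],Q[:,2].std())
goal([.5255,.2948,.13],tool(60,0))
goal([.5255,.2948,.105],tool(60,0))
E
```

```text
4169 [ 0.00057251 -0.00426865  0.02867661] 0.0006131250356888125
travel [ 0.0801 -0.0033  0.0695] rot [-0.0012  0.0004  0.0004]
travel [ 0.0801 -0.0033  0.0945] rot [-0.0012  0.0004  0.0004]
```

>>> drive_tool:
  plan:
    - {"travel": [0.04,-0.0015,0.02],"rotation": [0,0,0],"claw": 1}
    - {"travel": [0.08,-0.0033,0.04],"rotation": [-0.001,0,0],"claw": 1}
    - {"travel": [0.08,-0.0033,0.06],"rotation": [-0.001,0,0],"claw": 1}
    - {"travel": [0.08,-0.0033,0.08],"rotation": [-0.001,0,0],"claw": 1}
    - {"travel": [0.08,-0.0033,0.0895],"rotation": [-0.001,0,0],"claw": 1}
    - {"travel": [0.08,-0.0033,0.0895],"rotation": [-0.001,0,0],"claw": 1}
    - {"travel": [0.08,-0.0033,0.0895],"rotation": [-0.001,0,0],"claw": 1}

```text
time_s: 18.25
tcp_pos: [0.5254, 0.2957, 0.1108]
ee_rot: [-0.0, 0.866, 0.501, 0.0]
ft_force: [-0.1, 0.4, -1.2]
grip_width: 0.0229
```

```bash
python3 - <<'E'
from h import *
s,p,R=cur();print(p,R.as_matrix().round(4).tolist(),s['ft_force'])
goal([.5255,.2948,.1],tool(60,0))
a=cap('side','k')['image'];b=cap('scene','k')['image']
cv2.imwrite('pics/k.png',np.hstack([cv2.resize(b[200:310,320:430],None,fx=3.5,fy=3.5,interpolation=2),cv2.resize(a[70:180,130:240],None,fx=3.5,fy=3.5,interpolation=2)]))
E
```

```text
[0.52544891 0.29567129 0.11078326] [[0.4987, 0.8668, 0.0004], [0.8668, -0.4987, 0.0003], [0.0004, 0.0002, -1.0]] [-0.06406615  0.42707342 -1.19662569]
travel [-0.0007  0.0005  0.0108] rot [ 0.0002 -0.0004  0.0016]
```

View pics/k.png

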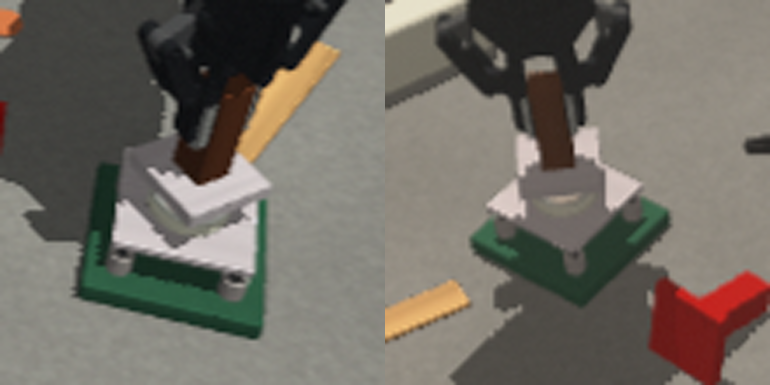

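The pad hangs level over the lid in both views. I'll press in small steps.

>>> drive_tool:
  plan:
    - {"travel": [-0.0006,0.0004,0.005],"rotation": [0,0,0],"claw": 1}
    - {"travel": [-0.0006,0.0004,0.009],"rotation": [0,0,0],"claw": 1}
    - {"travel": [-0.0006,0.0004,0.011],"rotation": [0,0,0],"claw": 1}
    - {"travel": [-0.0006,0.0004,0.013],"rotation": [0,0,0],"claw": 1}
    - {"travel": [-0.0006,0.0004,0.015],"rotation": [0,0,0],"claw": 1}
    - {"travel": [-0.0006,0.0004,0.015],"rotation": [0,0,0],"claw": 1}

```text
time_s: 18.95
tcp_pos: [0.5251, 0.2953, 0.0949]
ee_rot: [-0.0, 0.865, 0.501, -0.0]
ft_force: [-0.0, 0.9, 3.5]
grip_width: 0.023
```

>>> drive_tool:
  plan:
    - {"travel": [0,0,0.0015],"rotation": [0,0,0],"claw": 1}
    - {"travel": [0,0,0.003],"rotation": [0,0,0],"claw": 1}
    - {"travel": [0,0,0.0045],"rotation": [0,0,0],"claw": 1}
    - {"travel": [0,0,0.0045],"rotation": [0,0,0],"claw": 1}

```text
time_s: 19.35
tcp_pos: [0.5251, 0.2953, 0.0905]
ee_rot: [-0.0, 0.865, 0.501, -0.0]
ft_force: [-0.0, -0.8, 6.0]
grip_width: 0.0229
```

>>> drive_tool:
  plan:
    - {"travel": [0,0,0.001],"rotation": [0,0,0],"claw": 1}
    - {"travel": [0,0,0.002],"rotation": [0,0,0],"claw": 1}
    - {"travel": [0,0,0.002],"rotation": [0,0,0],"claw": 1}

```text
time_s: 19.65
tcp_pos: [0.5251, 0.2953, 0.0886]
ee_rot: [-0.0, 0.865, 0.501, 0.0]
ft_force: [0.1, -0.4, 7.6]
grip_width: 0.023
```

>>> drive_tool:
  plan:
    - {"travel": [0,0,0.001],"rotation": [0,0,0],"claw": 1}
    - {"travel": [0,0,0.002],"rotation": [0,0,0],"claw": 1}
    - {"travel": [0,0,0.002],"rotation": [0,0,0],"claw": 1}

```text
time_s: 19.95
tcp_pos: [0.5252, 0.2954, 0.087]
ee_rot: [-0.0, 0.865, 0.501, 0.0]
ft_force: [-3.2, -1.7, 13.6]
grip_width: 0.0231
```

>>> drive_tool:
  plan:
    - {"travel": [0,0,0.001],"rotation": [0,0,0],"claw": 1}
    - {"travel": [0,0,0.0015],"rotation": [0,0,0],"claw": 1}
    - {"travel": [0,0,0.0015],"rotation": [0,0,0],"claw": 1}

```text
time_s: 20.25
tcp_pos: [0.5254, 0.2955, 0.0866]
ee_rot: [-0.0, 0.865, 0.501, 0.001]
ft_force: [-5.6, -2.2, 33.4]
grip_width: 0.0229
```

```bash
python3 - <<'E'
from h import *
s,p,R=cur();print(p,R.as_matrix()[:,2].round(4).tolist(),s['ft_force'],s['wrist_torque'])
a=cap('side','l')['image'];b=cap('scene','l')['image']
cv2.imwrite('pics/l.png',np.hstack([cv2.resize(b[200:310,320:430],None,fx=3.5,fy=3.5,interpolation=2),cv2.resize(a[70:180,130:240],None,fx=3.5,fy=3.5,interpolation=2)]))
E
```

```text
[0.52542817 0.29548108 0.08656555] [0.0009, 0.0011, -1.0] [-5.55299219 -2.20784794 33.37220674] [-0.55102127  1.80910362 -0.0133256 ]
```

View pics/l.png

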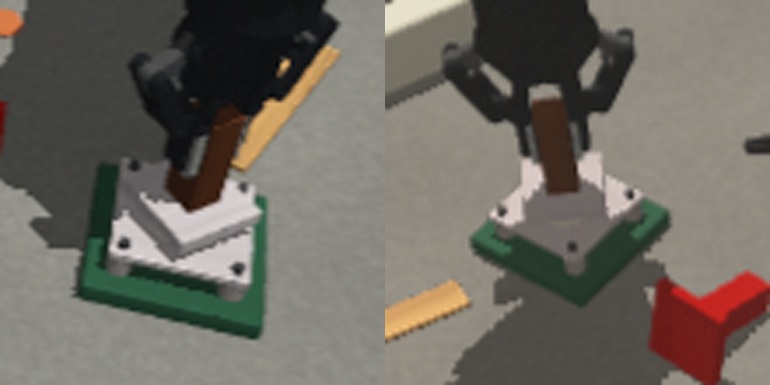

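The force climbed steeply to about 34 N at TCP z 0.0866. That is 14 mm below the expected first contact, so both the bed and the lid are at their stops. I'll ease off slightly, hold, then lift.

>>> drive_tool:
  plan:
    - {"travel": [0,0,-0.0008],"rotation": [0,0,0],"claw": 1}
    - {"travel": [0,0,-0.0008],"rotation": [0,0,0],"claw": 1}
    - {"travel": [0,0,-0.0008],"rotation": [0,0,0],"claw": 1}

```text
time_s: 20.65
tcp_pos: [0.5253, 0.2954, 0.0868]
ee_rot: [-0.0, 0.865, 0.501, 0.0]
ft_force: [-3.5, -1.1, 22.4]
grip_width: 0.0233
```

>>> drive_tool:
  plan:
    - {"travel": [0,0,-0.002],"rotation": [0,0,0],"claw": 1}
    - {"travel": [0,0,-0.006],"rotation": [0,0,0],"claw": 1}
    - {"travel": [0,0,-0.012],"rotation": [0,0,0],"claw": 1}
    - {"travel": [0,0,-0.02],"rotation": [0,0,0],"claw": 1}
    - {"travel": [0,0,-0.05],"rotation": [0,0,0],"claw": 1}
    - {"travel": [0,0,-0.09],"rotation": [0,0,0],"claw": 1}
    - {"travel": [-0.05,0,-0.114],"rotation": [0,0,0],"claw": 1}
    - {"travel": [-0.08,0,-0.114],"rotation": [0,0,0],"claw": 1}
    - {"travel": [-0.08,0,-0.114],"rotation": [0,0,0],"claw": 1}
    - {"travel": [-0.08,0,-0.114],"rotation": [0,0,0],"claw": 1}

```text
time_s: 21.65
tcp_pos: [0.4851, 0.226, 0.2003]
ee_rot: [-0.0, 0.866, 0.501, 0.0]
ft_force: [1.5, 0.3, -1.9]
grip_width: 0.0225
```

```bash
python3 - <<'E'
from h import *
c=cap('wrist','m');s,p,R=cur();print(p,R.as_matrix()[:,2].round(4).tolist(),s['ft_force'])
W=pts(c);H=cv2.cvtColor(c['image'],cv2.COLOR_BGR2HSV)
b=(slice(0,165),slice(165,345));S=W[b].reshape(-1,3);z=S[:,2]
P=S[(z>.054)&(z<.07)];print('lid',len(P),P.mean(0).round(4),cv2.minEnclosingCircle((P[:,:2]*1000).astype(np.float32)))
A=np.c_[P[:,:2],np.ones(len(P))];print(np.linalg.lstsq(A,P[:,2],rcond=None)[0][:2])
P=S[(z>.036)&(z<.052)];print('bed',len(P),np.median(P,0).round(4),cv2.minAreaRect((P[:,:2]*1000).astype(np.float32)))
Wl=W[165:260,190:330].reshape(-1,3);hl=H[165:260,190:330].reshape(-1,3);Q=R.inv().apply(Wl-p)
m=(hl[:,1]<60)&(Q[:,0]<.027)&(Q[:,0]>0.0)&(abs(Q[:,1])<.029)&(abs(Q[:,2]-.0285)<.004);Q=Q[m]
A=np.c_[Q[:,:2],np.ones(len(Q))];print('pad',np.linalg.lstsq(A,Q[:,2],rcond=None)[0])
goal([.5610,-.2665,.2],tool(60,0));goal([.5610,-.2665,.055],tool(60,0))
E
```

```text
[0.48527574 0.22650878 0.19987075] [-0.0005, 0.0004, -1.0] [ 1.02707351 -0.57534096 -1.51979552]
lid 3262 [0.5256 0.2953 0.0586] ((525.3253173828125, 294.9466857910156), 24.910533905029297)
[ 1.61165409e-03 -4.44760317e-05]
bed 7739 [0.5286 0.2992 0.0467] ((525.4195556640625, 294.7842102050781), (84.21094512939453, 84.15826416015625), 18.203094482421875)
pad [-0.00040023 -0.00373235  0.02816397]
travel [-0.3899  0.311  -0.0004] rot [-0.0007 -0.0001  0.0027]
travel [-0.3899  0.3111  0.1446] rot [-0.0007 -0.0001  0.0027]
```

View pics/m_wrist.png

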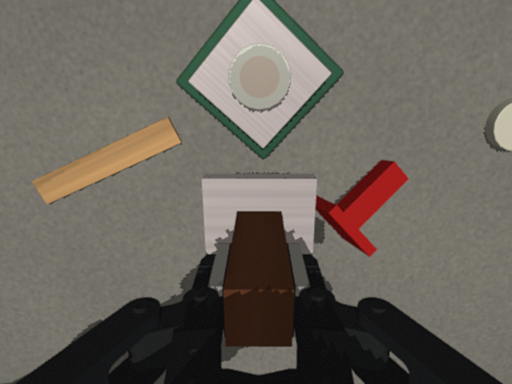

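The lid top dropped from 62.7 to 58.6 mm, so it is home. The bed is back at 46.7 mm and level. Now I'll carry the tamper to the mat.

>>> drive_tool:
  plan:
    - {"travel": [-0.04,0.032,0],"rotation": [0,0,0],"claw": 1}
    - {"travel": [-0.08,0.064,0],"rotation": [0,0,0],"claw": 1}
    - {"travel": [-0.12,0.096,0],"rotation": [0,0,0],"claw": 1}
    - {"travel": [-0.16,0.128,0],"rotation": [0,0,0],"claw": 1}
    - {"travel": [-0.2,0.16,0],"rotation": [0,0,0],"claw": 1}
    - {"travel": [-0.24,0.192,0],"rotation": [0,0,0],"claw": 1}
    - {"travel": [-0.28,0.224,0],"rotation": [0,0,0],"claw": 1}
    - {"travel": [-0.32,0.256,0],"rotation": [0,0,0],"claw": 1}
    - {"travel": [-0.36,0.288,0],"rotation": [0,0,0],"claw": 1}
    - {"travel": [-0.39,0.311,0],"rotation": [-0.0007,0,0.002],"claw": 1}
    - {"travel": [-0.39,0.311,0.03],"rotation": [-0.0007,0,0.002],"claw": 1}
    - {"travel": [-0.39,0.311,0.07],"rotation": [-0.0007,0,0.002],"claw": 1}
    - {"travel": [-0.39,0.311,0.11],"rotation": [-0.0007,0,0.002],"claw": 1}
    - {"travel": [-0.39,0.311,0.135],"rotation": [-0.0007,0,0.002],"claw": 1}
    - {"travel": [-0.39,0.311,0.1445],"rotation": [-0.0007,0,0.002],"claw": 1}
    - {"travel": [-0.39,0.311,0.1445],"rotation": [-0.0007,0,0.002],"claw": 1}
    - {"travel": [-0.39,0.311,0.1445],"rotation": [-0.0007,0,0.002],"claw": 1}

```text
time_s: 23.4
tcp_pos: [0.5613, -0.2674, 0.0564]
ee_rot: [0.001, 0.866, 0.5, 0.0]
ft_force: [0.2, -0.4, -0.4]
grip_width: 0.023
```

```bash
python3 - <<'E'
from h import *
s,p,R=cur();print(p,R.as_matrix()[:,2].round(4).tolist(),s['ft_force'])
goal([.561,-.2665,.043],tool(60,0))
E
```

```text
[ 0.56130313 -0.26736126  0.05638962] [0.0015, -0.0011, -1.0] [ 0.22339735 -0.35614359 -0.36726694]
travel [ 0.0006 -0.0007  0.0134] rot [0.0019 0.0002 0.0006]
```

>>> drive_tool:
  plan:
    - {"travel": [0,0,0.005],"rotation": [0.001,0,0],"claw": 1}
    - {"travel": [0,0,0.009],"rotation": [0.001,0,0],"claw": 1}
    - {"travel": [0,0,0.011],"rotation": [0.001,0,0],"claw": 1}
    - {"travel": [0,0,0.012],"rotation": [0.001,0,0],"claw": 1}
    - {"travel": [0,0,0.012],"rotation": [0.001,0,0],"claw": 1}

```text
time_s: 23.9
tcp_pos: [0.5608, -0.2672, 0.0443]
ee_rot: [-0.0, 0.866, 0.5, 0.0]
ft_force: [-2.8, 2.5, 16.1]
grip_width: 0.0228
```

Contact, with about 17 N on the mat. I'll ease up 0.5 mm, hold, then release.

>>> drive_tool:
  plan:
    - {"travel": [0,0,-0.0006],"rotation": [0,0,0],"claw": 1}
    - {"travel": [0,0,-0.0006],"rotation": [0,0,0],"claw": 1}

```text
time_s: 24.1
tcp_pos: [0.5608, -0.2672, 0.0443]
ee_rot: [-0.0, 0.866, 0.5, -0.0]
ft_force: [-1.4, 0.6, 8.6]
grip_width: 0.0228
```

>>> drive_tool:
  plan:
    - {"travel": [0,0,0],"rotation": [0,0,0],"claw": 0.5}
    - {"travel": [0,0,0],"rotation": [0,0,0],"claw": 0.3}
    - {"travel": [0,0,0],"rotation": [0,0,0],"claw": 0}
    - {"travel": [0,0,0],"rotation": [0,0,0],"claw": 0}
    - {"travel": [0,0,0],"rotation": [0,0,0],"claw": 0}
    - {"travel": [0,0,0],"rotation": [0,0,0],"claw": 0}
    - {"travel": [0,0,0],"rotation": [0,0,0],"claw": 0}
    - {"travel": [0,0,-0.03],"rotation": [0,0,0],"claw": 0}
    - {"travel": [0,0,-0.06],"rotation": [0,0,0],"claw": 0}
    - {"travel": [0,0,-0.1],"rotation": [0,0,0],"claw": 0}
    - {"travel": [0,0,-0.14],"rotation": [0,0,0],"claw": 0}
    - {"travel": [-0.03,0,-0.18],"rotation": [0,0,0],"claw": 0}
    - {"travel": [-0.03,0,-0.18],"rotation": [0,0,0],"claw": 0}
    - {"travel": [-0.03,0,-0.18],"rotation": [0,0,0],"claw": 0}

```text
time_s: 25.5
tcp_pos: [0.5456, -0.2936, 0.2243]
ee_rot: [0.0, 0.866, 0.5, 0.0]
ft_force: [0.2, -0.2, -0.3]
grip_width: 0.0855
```

```bash
python3 - <<'E'
from h import *
c=cap('wrist','n');s,p,R=cur();print(p,s['ft_force'],s['grip_width'])
W=pts(c);H=cv2.cvtColor(c['image'],cv2.COLOR_BGR2HSV);S=W[60:210,160:370].reshape(-1,3);h=H[60:210,160:370].reshape(-1,3)
P=S[(S[:,2]>.083)&(S[:,2]<.1)];print('top',len(P),P.mean(0).round(4),cv2.minAreaRect((P[:,:2]*1000).astype(np.float32)))
Q=S[(h[:,1]<50)&(S[:,2]<.03)&(S[:,2]>.011)];print('pad',np.median(Q,0),cv2.minAreaRect((Q[:,:2]*1000).astype(np.float32)))
b=cap('scene','n')['image'];a=c['image']
for n in('scene',):
  o=load(n,'a')['image'];
cv2.imwrite('pics/n.png',np.hstack([cv2.resize(a,None,fx=.75,fy=.75),cv2.resize(b,None,fx=.75,fy=.75)]))
E
```

```text
[ 0.54572039 -0.29271647  0.22326757] [ 0.24340673  0.42729264 -0.90427691] 0.08539721416896517
top 893 [ 0.5609 -0.2674  0.0877] ((560.8878173828125, -267.6692810058594), (24.48923110961914, 24.015605926513672), 59.435874938964844)
pad [ 0.5673969  -0.25920959  0.01569532] ((560.7952270507812, -267.67071533203125), (59.477134704589844, 59.700279235839844), 59.833953857421875)
```

View pics/n.png

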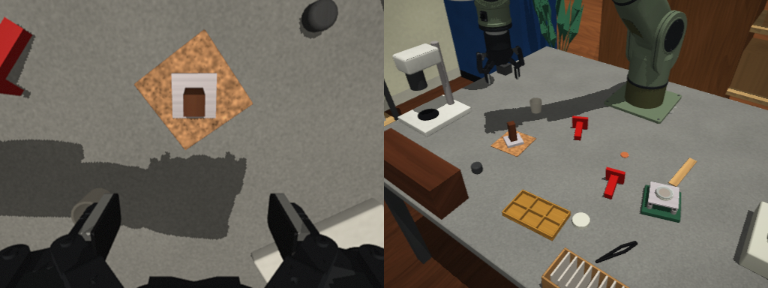

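The tamper stands at the mat's centre (left panel 194,95; right panel 513,142) and everything else is where it was. The gripper is clear, so I'm handing the job in.

```bash
python3 -c "
from bench import bot
print(bot.job_done())"
```

```text
the job is handed in; nothing more can be done
None
```

The job is done and handed in at about 25.5 s; no verdict was reported.

- **Standing it up:** I lifted the tamper by the handle and tilted it to about 75°. With the pad edge on the mat I let go, and it rocked upright. My first tilt, straight away from the robot, stopped at 46° in mid-air on joint limits, so I turned the tool and tilted it sideways instead.
- **Pressing:** I took it again from above and pressed on the lid, centred to within about 1 mm and level. The force peaked at about 34 N, over the 15 to 20 N called plenty, because the last step met the hard stop. I then held it at about 22 N. TCP travel from the expected first contact was about 14 mm.
- **After lifting off:** The lid top measured 62.7 mm before and 58.6 mm after, so it is home. The bed was back at its starting height and the lid top was level.
- **Setting it down:** I lowered the tamper onto the mat while still holding it, then let go.
- **Last checks:** It stood upright about 1.5 mm from the mat's centre, with handle top and pad centre agreeing to well under 1 mm. The gripper was open and clear of everything. The other things looked unmoved in the final picture, but I did not measure them. No check failed or disagreed.

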